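# Pull the spring carriage out to the straightedge and hold it

### The job

On the bench jig, lay the loose straightedge flat on the base plate, flush against the right-hand face of the bolted stop block and with its near end close beside the rail that the carriage's pointer overhangs, and let go of it. Then grip the spring-return carriage by its upright lug, pull it out to the right until the pointer is level with the straightedge's right-hand edge (the one away from the block), and finish while still holding it there. The straightedge must stay flush, and the vial, the eyepiece and the cap must be left where they stand.

Things in the scene. Friction and masses are not known exactly. Their poses are not given: they have to be found in the camera images.
- jig: fixed bench jig: grey plate 175 x 190 x 12 mm (x -75 to +100, y -95 to +95); origin on its underside, +x to the left (1.2 to 1.5 rad from straight ahead), +y toward the robot; the pull is along -x, to the right. Rails 8 mm wide, 14 mm high on the plate run along x at y = +45 and +85 (face toward the block y = +41), carriage between. Spring housing, top 47 mm up, at x = +84, y = +65
- carriage: spring-return carriage, aluminium block 50 x 30 mm with a black lug, in the track at y = +65 mm; axes as the jig's. At rest its origin is at x = +20, z = 0 in the jig's frame; it slides up to 95 mm along the jig's -x. The spring pulls it back with about 4.5 N at rest plus 0.9 N per 10 mm pulled; let go, it returns home
- pull_lug (a point): grip point in the carriage's black upright lug, 58 mm above the table; the lug is 16 mm thick along the jig's x, 28 mm wide along y and stands from 36 to 78 mm above the table, with only lower parts before and behind it. A microscope 435 mm high stands to the left of the jig (y over 0.04, x over 0.48 m): keep the wrist clear of it
- pointer_tip (a point): tip of the narrow dark pointer (3 mm wide along x) on the carriage, over the rail on the stop block's side, 28.5 mm above the table (the laid straightedge's top is at 26 mm); same x along the track as the lug's centre; it moves with the carriage and never reaches over the straightedge
- stop_block: plain steel stop block 40 x 40 x 30 mm with a bolt head on top (36 mm above the jig's plate in all), bolted immovably on the base plate at y = -70 mm of the jig, at an x that changes; origin at the centre of its underside, axes as the jig's
- stop_face (a point): bottom middle of the stop block's right-hand face (toward the jig's -x), at the plate's top, 12 mm above the table; axes as the jig's. The straightedge goes flush on this face, on its -x side; its right-hand edge is then 24 mm to the -x side of this point, and that is where the pointer has to come
- straightedge_centre (a point): centre of the loose aluminium bar: 24 mm wide (its x), 130 long (its y), 14 high (z), 0.13 kg, division lines on top; same either way round; starts on the table right of the jig, 7 mm up. Laid right, its centre is 12 mm to the -x side of the stop face, 7 mm above the plate, 38 mm toward +y from the middle of the stop face (15 less is good; at 46 its end touches the rail)
- straightedge: the same straightedge, origin at the centre of its underside
- vial: small capped vial, 27 mm across, 64 mm high, bystander on the table behind the jig; origin at its foot
- eyepiece: black spare microscope eyepiece, 38 mm across, 50 mm high, bystander on the table left of the jig; origin at its foot
- cap: translucent round cap, 34 mm across, 30 mm high, bystander on the table behind the jig; origin at its foot

How it is judged:
By the outcome, as a careful person would: the job done as asked, in the order asked, and still so for the second after the job is handed in, while the arm keeps its last pose, push and grip.
It also fails if it takes over 51 s, if anything falls off the work surface, if the arm or the gripper's body presses on something with over 40 N, if the wrist force passes 120 N, or if a joint passes its speed limit or range.

### The arm

A 6-joint arm with a two-finger parallel gripper is mounted at the origin on a cart in front of the work surface, level with it; the furniture and walls round the work are solid. World frame = base frame: x ahead of the robot, y to its left, z up, the work surface at z = 0. Lengths are in mm, angles in rad, forces in N, time in s.
With the tool pointing down it reaches from about 350 to 975 mm from the base axis. Payload 7.1 kg.
Tool frame: the origin (TCP) lies at the very end of the fingers, on their centre line; the grasp point (between the pads) lies 19 mm behind it (ctrl.grip_point_offset is the distance from the TCP to the grasp point, in mm); x points along the fingers, y is the direction in which the jaws open and shut, and the axes are right-handed (so a half turn about x gives the same grasp; the last joint's range is limited). The gripper opens to 88 mm and grips with 3 to 60 N. Pads are 20 mm wide; open, the fingers measure 115 mm over their backs; the gripper's body (75 mm by 178 mm) begins 61 mm behind the grasp point.
Start: joints at [-1.268, 0.423, 1.63, -0, 1.089, -0.019], TCP at [197.689, -592.894, 222.675] pointing down, gripper open.
Joint ranges: [-3, 3], [-0.9, 2.11], [0.09, 2.58], [-1.31, 4.45], [0.11, 2.69], [-2.54, 2.54]. Speed limits (rad/s): [2.39, 2.39, 3.01, 3.14, 3.14, 3.14].

### API

Orientations are given as a rotation vector (axis times angle).
In Python, from workcell import ctrl, vision, workorder gives the robot as it stands.
- The arm moves only by the shell command python3 -m crank 'ROWS'. ROWS is JSON, a list of rows, each a list of 3 entries, a list of its own where there are three numbers: the shift along the tool's x, y, z in m, then the turn, a rotation vector about the tool's x, y, z in rad, then the finger opening in m, from 0 to 0.0878. In form: [[[dx, dy, dz], [wx, wy, wz], jaw], ...]. A call has exactly 8 rows; each row shifts and turns the commanded pose from where the row before left it, along the tool's axes as they then stand; what a row does not reach is not made up. A row lasts 1/12 s, in which the tool goes at most 41.7 mm and 7.16 degrees, less where a joint would pass 70% of its speed; a pose out of reach is approached as far as the arm can. A call with a gripper value outside its range is refused whole. The fingers move at their own pace and stop on an object; the grip force is fixed at half the most. Time passes only in rows, so rows that do not move let the fingers close, or fill a call up. It gives the time, the measured TCP pose, the force and the opening at its end, in the units of the state.
- ctrl.get_obs(): the state, without advancing time (a new reading comes with each control period).
- vision.get_image(name): name is "side" or "top"; returns a dict with "img" (400x640x3 uint8, blue, green, red), "mtx" (3x3 intrinsics, pixels), "k1" (the pictures are not rectified: a ray, as slopes to the right and down, at radius r is drawn at 1 + k1 r^2 times it, then the intrinsics apply), "rvec" (rotation vector, rad) and "tvec" (3), from world to camera coordinates, as OpenCV has them. Camera axes: x right, y down, z forward; pixel columns grow to the right and rows downward; lengths in mm; the calibration is good to about 2 mm. A picture is of the moment at which its call begins. There is no depth.
- workorder.close_job(): hands the job in, once; it reports no verdict.
The state is a dict: "t": time; "qpos": joint angles; "qvel": joint speeds; "joint_torque": joint torques, N m; "ee_pos": TCP position; "orientation": TCP orientation; "ft_force": force on the tool from outside, world axes, zero at the start; "moment": the same for the moment, N m; "width": finger opening in mm.
Only numpy, scipy, OpenCV 4.12 (cv2) and the standard library are available. Lean on these libraries where they do the work, as an engineer would, in place of code of your own. Each camera call takes 0.05 s, during which the arm holds its last target.

## Working session

There is one attempt and no reset: what is moved stays moved. The work goes in short steps, Python scripts to look and compute and a shell command to move; the robot and the scene stay as the last step left them, time stands still between calls to the robot, and variables do not carry over. Pictures are saved under pics/ and viewed, and the job is handed in when it is done.

```bash
ls; mkdir -p pics
cat > h.py <<'E'
import numpy as np, cv2, json
from workcell import ctrl, vision, workorder
from scipy.spatial.transform import Rotation as R
def grab(n,f):
    d=vision.get_image(n); cv2.imwrite('pics/'+f,d['img']); np.savez('pics/'+f+'.npz',**d); return d
def load(f): return dict(np.load('pics/'+f+'.npz'))
def K(d): return np.array(d['mtx'],float), np.array([float(d['k1']),0,0,0.])
def ray(d,uv):
    M,k=K(d); u=cv2.undistortPoints(np.array(uv,float).reshape(-1,1,2),M,k).reshape(-1,2)
    Rm=cv2.Rodrigues(np.array(d['rvec'],float))[0]; t=np.array(d['tvec'],float).ravel()
    return -Rm.T@t, np.c_[u,np.ones(len(u))]@Rm
def onz(d,uv,z):
    c,r=ray(d,uv); s=(z-c[2])/r[:,2]; return c+r*s[:,None]
def proj(d,P):
    M,k=K(d); return cv2.projectPoints(np.array(P,float).reshape(-1,1,3),np.array(d['rvec'],float),np.array(d['tvec'],float),M,k)[0].reshape(-1,2)
E
python3 - <<'E'
from h import *
print(ctrl.get_obs())
for n in('top','side'):
    d=grab(n,n+'0.png'); print(n,ray(d,[[320,200]]),d['k1'])
print(ctrl.grip_point_offset, [x for x in dir(ctrl) if x[0]!='_'])
E
```

```text
pics
{'t': 0.0, 'qpos': array([-1.26801886e+00,  4.23836320e-01,  1.63066056e+00,  9.46240444e-06,
        1.08858780e+00, -1.89688206e-02]), 'qvel': array([-0.0004252 ,  0.00043154, -0.00092795, -0.00065084,  0.00032385,
       -0.00051168]), 'joint_torque': array([-2.25315939e-04, -5.44626045e+01, -2.73662800e+01,  6.44248375e-02,
        2.27520405e-02, -1.41087335e-04]), 'ee_pos': array([ 197.52484781, -592.39955085,  221.91607951]), 'orientation': array([ 2.04788987,  0.33388537, -2.04831049]), 'ft_force': array([ 0.044456  , -1.09389468,  1.13418848]), 'moment': array([0.01802162, 0.000564  , 0.02453966]), 'width': 87.77749433833957}
top (array([ 308.00903514, -262.80047151,  969.95818743]), array([[ 0.25247803,  0.01339679, -0.96763692]])) -0.09057845992175834
side (array([305.55837408, 497.49537335, 678.75208689]), array([[ 0.23656482, -0.76266752, -0.60202937]])) -0.026436878266954244
18.700000000000003 ['Unreachable', 'get_obs', 'grip_point_offset']
```

View pics/top0.png

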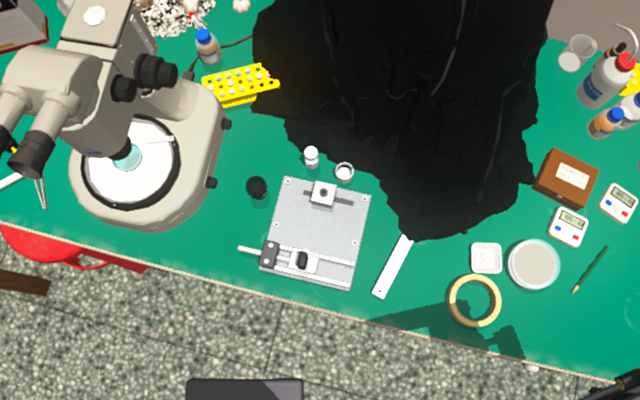

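View pics/side0.png

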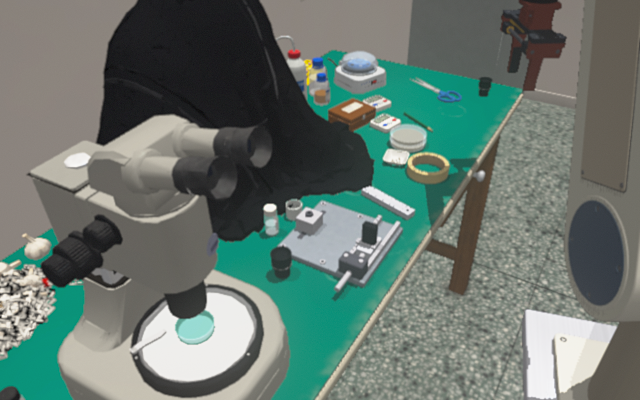

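The top view shows the jig plate at about (315,235), the stop block at (322,193), the lug at (301,259) and the straightedge from (408,237) to (379,295). The vial is at (311,157), the cap at (345,172) and the eyepiece at (257,188). I'll zoom in next.

Run:
```python
from h import *
a=load('top0.png')['img'][140:310,230:430]; cv2.imwrite('pics/topz0.png',cv2.resize(a,None,fx=3.9,fy=3.5,interpolation=cv2.INTER_CUBIC))
a=load('side0.png')['img'][170:300,260:430]; cv2.imwrite('pics/sidez0.png',cv2.resize(a,None,fx=4.5,fy=4.5,interpolation=cv2.INTER_CUBIC))
```

```text
(no output)
```

View pics/topz0.png

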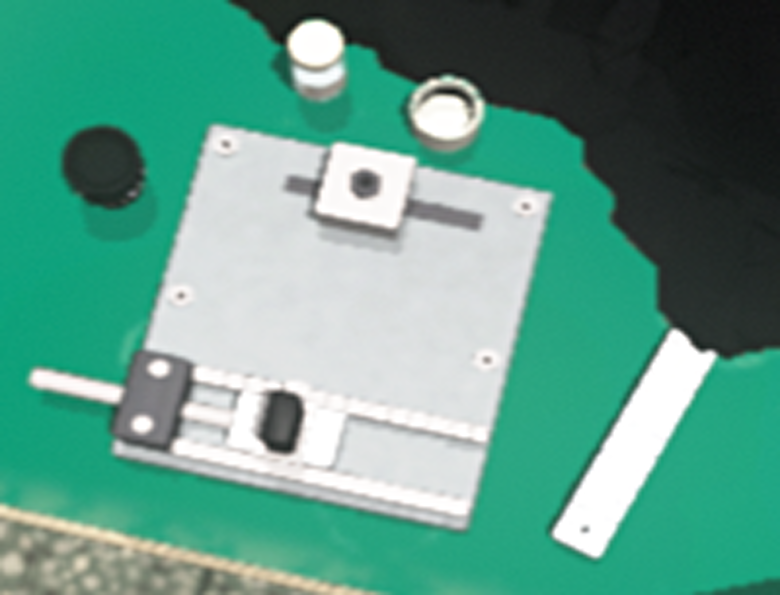

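View pics/sidez0.png

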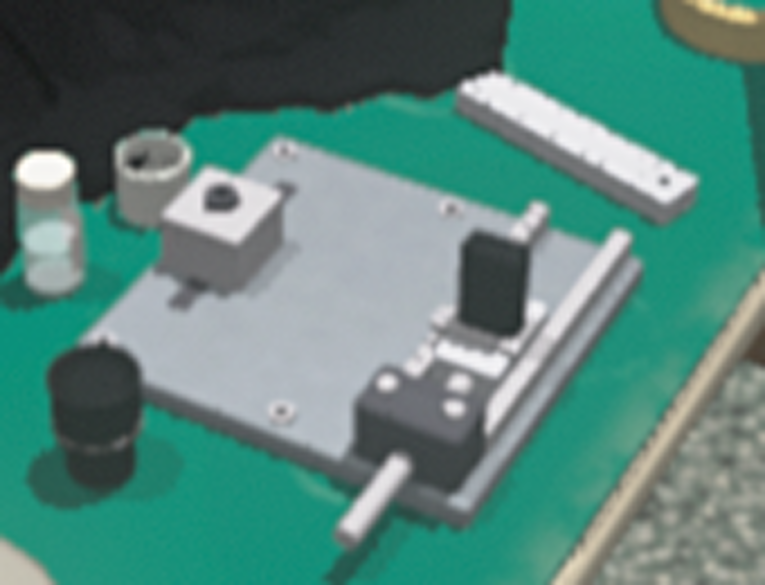

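```bash
cat > m.py <<'E'
from h import *
def edge(d,p,q,n=25,w=4,ch=None):
    """subpixel green-saturation edge points between pixel p,q ; returns fitted pixel line pts"""
    img=d['img'].astype(np.float32); s=(img[...,1]-img[...,2]) if ch is None else ch   # G-R: green cloth high
    p,q=np.array(p,float),np.array(q,float); t=(q-p)/np.linalg.norm(q-p); nrm=np.array([-t[1],t[0]])
    out=[]; o=np.arange(-w,w+.01,.1)
    for a in np.linspace(.06,.94,n):
        c=p+a*(q-p); P=c+o[:,None]*nrm
        v=cv2.remap(s,P[:,:1].astype(np.float32),P[:,1:].astype(np.float32),cv2.INTER_LINEAR).ravel()
        lo,hi=np.median(v[:12]),np.median(v[-12:])
        if abs(hi-lo)<20: continue
        m=(lo+hi)/2; k=np.where((v[:-1]-m)*(v[1:]-m)<=0)[0]
        if len(k): out.append(c+o[k[len(k)//2]]*nrm)
    return np.array(out)
def line(P):  # fit in world xy
    for _ in range(3):
        c=P.mean(0); u=np.linalg.svd(P-c)[2][0]; r=(P-c)@np.array([-u[1],u[0]]); k=abs(r)<max(1.0,2*r.std()); P=P[k]
    return c,u,r.std(),len(P)
def isect(l1,l2):
    A=np.c_[l1[1],-l2[1]]; s=np.linalg.solve(A,l2[0]-l1[0]); return l1[0]+s[0]*l1[1]
E
python3 - <<'E'
from m import *
d=load('top0.png')
f=lambda x,y:(230+x/3.9-.37,140+y/3.5-.36)
def E(p,q,z,**k):
    e=edge(d,f(*p),f(*q),**k); l=line(onz(d,e,z)[:,:2]); print(l, np.degrees(np.arctan2(l[1][1],l[1][0]))); return l
L=E((208,130),(150,340),12);T=E((212,125),(548,192),12)
Rr=E((552,195),(472,505),12);
B=E((140,463),(460,527),0)
print('TL',isect(L,T),'TR',isect(T,Rr),'BR0',isect(B,Rr))
tl,tr=isect(L,T),isect(T,Rr); print(np.linalg.norm(tl-tr))
print('bar')
bl=E((660,350),(555,530),14); br=E((712,360),(603,556),14); bb=E((556,538),(600,558),14,n=12)
a,b=isect(bl,bb),isect(br,bb);print(a,b,np.linalg.norm(a-b))
E
```

```text
(array([ 546.1037575 , -162.00514511]), array([-0.96976631,  0.24403544]), np.float64(0.15245489077496344), 25) 165.87516144149734
(array([ 590.25870979, -263.79113235]), array([-0.2440511 , -0.96976237]), np.float64(1.7598222866823714), 25) -104.12576383989158
(array([ 480.00212286, -327.41079835]), array([-0.97004628,  0.24292019]), np.float64(0.1353623012983533), 25) 165.94104347830486
(array([ 402.72929601, -222.74666272]), array([-0.24034326, -0.97068796]), np.float64(0.08340457407160905), 25) -103.90680088018098
TL [ 611.71891608 -178.51677687] TR [ 568.66076525 -349.61280511] BR0 [ 382.838916   -303.07906805]
176.43087946930453
bar
(array([ 431.50713728, -368.79891073]), array([-0.87036087,  0.49241442]), np.float64(0.14480467568545466), 25) 150.50060170550262
(array([ 420.34466103, -394.77021955]), array([-0.87007394,  0.49292123]), np.float64(0.11793672794764753), 25) 150.4672328541196
(array([ 371.69492647, -354.10694364]), array([-0.46774302, -0.88386451]), np.float64(0.21399358937182755), 12) -117.88789067655681
[ 379.49298646 -339.3714412 ] [ 366.3606593  -364.18677209] 28.075944577674353
```

```bash
cat >> m.py <<'E'
th=np.radians(75.95); ux=np.array([np.cos(th),np.sin(th)]); uy=np.array([-ux[1],ux[0]])
E
python3 - <<'E'
from m import *
L=np.array([546.10,-162.005]);Rr=np.array([480.0,-327.41]);T=np.array([590.26,-263.79]);B=np.array([402.73,-222.75])
print('width',(L-Rr)@ux,'len',(B-T)@uy)
ox=((L@ux-100)+(Rr@ux+75))/2; oy=((T@uy+95)+(B@uy-95))/2
O=ox*ux+oy*uy; print('O',O)
d=load('top0.png'); s=load('side0.png')
def J(x,y,z): return np.r_[O+x*ux+y*uy,z]
pts=[J(x,y,12) for x in(-75,100) for y in(-95,95)]+[J(20+a,65+b,78) for a in(-8,8) for b in(-14,14)]
for n,dd in(('top0',d),('side0',s)):
    im=dd['img'].copy(); im=cv2.resize(im,None,fx=4,fy=4,interpolation=cv2.INTER_CUBIC)
    for p in proj(dd,pts): cv2.circle(im,tuple(int(v) for v in (p*4+1.5)),4,(0,0,255),1)
    im=im[560:1240,920:1720] if n=='top0' else im[680:1200,1040:1720]
    cv2.imwrite('pics/%s_chk.png'%n,im[:600])
# bar in side view, top edges z=14
E
```

```text
width 176.50378464317953 len 191.88311869066845
O [ 494.09754825 -252.85003084]
```

View pics/top0_chk.png

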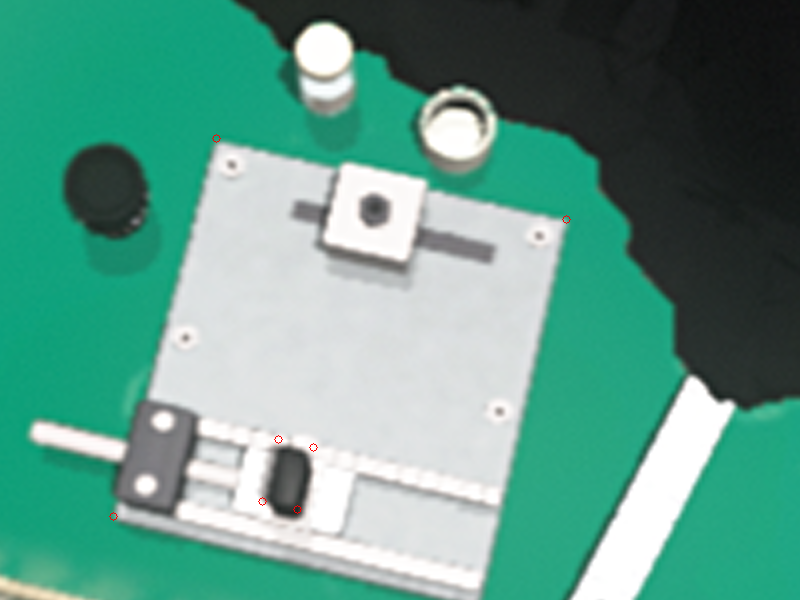

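View pics/side0_chk.png

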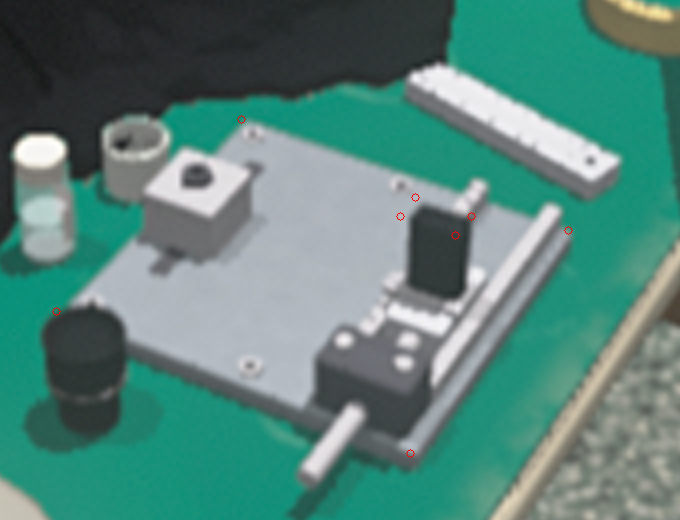

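```bash
python3 - <<'E'
from m import *
d=load('top0.png'); s=load('side0.png')
f=lambda x,y:(230+x/4-.37,140+y/4-.37)
g=lambda x,y:(260+x/4-.37,170+y/4-.37)
def E(dd,f,p,q,z,**k):
    e=edge(dd,f(*p),f(*q),**k); l=line(onz(dd,e,z)[:,:2]); print(l[0],l[2:], np.degrees(np.arctan2(l[1][1],l[1][0])),'jx',l[0]@ux,'jy',l[0]@uy); return l
print('top'); 
E(d,f,(220,143),(320,166),12,w=3);E(d,f,(440,190),(565,216),12,w=3)
E(d,f,(217,145),(155,390),12);E(d,f,(566,225),(490,560),12);E(d,f,(140,527),(460,600),0)
print('side')
E(s,g,(250,125),(560,215),12,w=3);E(s,g,(140,358),(390,460),0);E(s,g,(425,465),(565,250),0)
print('bar side'); 
bn=E(s,g,(412,97),(590,194),0); bf=E(s,g,(450,65),(615,158),14);fe=E(s,g,(408,85),(436,65),14,n=10,w=2.5);ne=E(s,g,(598,192),(616,175),0,n=10,w=2.5)
print(isect(bf,fe))
print('bar top');E(d,f,(690,390),(580,590),14);E(d,f,(735,410),(630,600),14)
E
python3 - <<'E'
from m import *
for n,(y,x) in(('side',(180,355)),('top',(225,365))):
    a=load(n+'0.png')['img'][y:y+80,x:x+80]; cv2.imwrite('pics/%s_bar.png'%n,cv2.resize(a,None,fx=7,fy=7,interpolation=cv2.INTER_CUBIC))
E
```

```text
top
[ 603.75196034 -205.55560909] (np.float64(0.14684547105511433), 25) -103.99663252059366 jx -52.8342712222469 jy -635.5926980642232
[ 575.60579183 -317.67309372] (np.float64(0.1537684150365532), 25) -103.57478120440958 jx -168.43068051341797 jy -635.5071423030953
[ 546.91799492 -162.21689988] (np.float64(0.16113504366535483), 25) 165.9408799016862 jx -24.589571580127927 jy -569.9376884746674
[ 483.69091491 -328.31823145] (np.float64(0.14282025398172182), 25) 165.95359573104025 jx -201.07140190180087 jy -548.9262733796842
[ 403.63552654 -219.08534099] (np.float64(0.11679238582611763), 25) -103.93071465985128 jx -114.54122660034301 jy -444.74749277717126
side
[ 481.3744611  -329.11122832] (np.float64(0.38281901242386496), 22) 166.21399568298497 jx -202.4030377904505 jy -546.8716327428668
[ 511.37520824 -154.36636104] (np.float64(0.3602596848234101), 19) 166.0364751135208 jx -25.602558224835747 jy -533.55232736006
[ 403.48262876 -216.77557341] (np.float64(0.14726275324877866), 25) -104.11694045808328 jx -112.33767624628184 jy -444.03843013151516
bar side
[ 432.71126263 -372.36478842]
[... 432 characters left out ...]
  ~~~^^^^^^
  File "h.py", line 9, in ray
    M,k=K(d); u=cv2.undistortPoints(np.array(uv,float).reshape(-1,1,2),M,k).reshape(-1,2)
                ~~~~~~~~~~~~~~~~~~~^^^^^^^^^^^^^^^^^^^^^^^^^^^^^^^^^^^^^^^^
cv2.error: OpenCV(4.12.0) /io/opencv/modules/calib3d/src/undistort.dispatch.cpp:347: error: (-215:Assertion failed) CV_IS_MAT(_src) && CV_IS_MAT(_dst) && (_src->rows == 1 || _src->cols == 1) && (_dst->rows == 1 || _dst->cols == 1) && _src->cols + _src->rows - 1 == _dst->rows + _dst->cols - 1 && (CV_MAT_TYPE(_src->type) == CV_32FC2 || CV_MAT_TYPE(_src->type) == CV_64FC2) && (CV_MAT_TYPE(_dst->type) == CV_32FC2 || CV_MAT_TYPE(_dst->type) == CV_64FC2) in function 'cvUndistortPointsInternal'
```

View pics/side_bar.png

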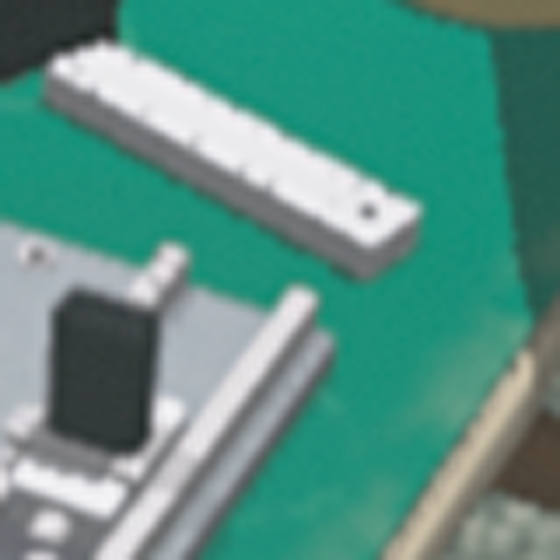

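View pics/top_bar.png

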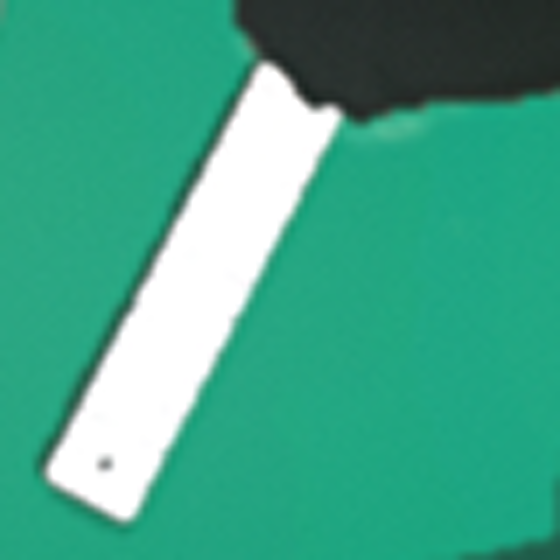

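```bash
python3 - <<'E'
from m import *
d=load('top0.png'); s=load('side0.png')
oj=np.array([-125.9,-539.6])
def E(nm,dd,f,p,q,z,**k):
    e=edge(dd,f(*p),f(*q),ch=dd['img'].min(2).astype(np.float32),**k)
    if len(e)<4: print(nm,'few',len(e)); return None
    l=line(onz(dd,e,z)[:,:2]); print(nm,l[0].round(1),l[2].round(2),l[3], np.degrees(np.arctan2(l[1][1],l[1][0])).round(2),'jig',l[0]@ux-oj[0],l[0]@uy-oj[1]); return l
f7=lambda x,y:(365+x/7-.43,225+y/7-.43); g7=lambda x,y:(355+x/7-.43,180+y/7-.43)
f=lambda x,y:(230+x/4-.37,140+y/4-.37); g=lambda x,y:(260+x/4-.37,170+y/4-.37)
print('bar top')
a=E('L',d,f7,(258,72),(48,465),14);b=E('R',d,f7,(338,120),(135,515),14);c=E('N',d,f7,(50,483),(122,520),14,n=12,w=2.5)
print(isect(a,c),isect(b,c),np.linalg.norm(isect(a,c)-isect(b,c)))
print('bar side')
a2=E('L',s,g7,(50,78),(365,245),14,w=2);b2=E('R',s,g7,(110,45),(415,205),14,w=3);c2=E('N',s,g7,(372,246),(416,214),14,n=12,w=1.5);e2=E('F',s,g7,(50,72),(98,46),14,n=12,w=2.5)
for i in(a2,b2):
  for j in(c2,e2):
    print(isect(i,j))
print('block top')
E('R',d,f,(425,185),(408,255),42,n=15,w=3);E('L',d,f,(341,172),(325,240),42,n=15,w=3);E('F',d,f,(345,167),(424,182),42,n=15,w=3);E('N',d,f,(328,250),(402,268),42,n=15,w=1.5)
print('block side')
E('R',s,g,(192,150),(247,182),42,n=15,w=2);E('L',s,g,(147,187),(205,214),42,n=15,w=1.5)
E
python3 - <<'E'
from m import *
for n,(y,x) in(('side',(195,290)),('top',(170,300))):
    a=load(n+'0.png')['img'][y:y+50,x:x+60]; cv2.imwrite('pics/%s_blk.png'%n,cv2.resize(a,None,fx=9,fy=9,interpolation=cv2.INTER_CUBIC))
E
```

```text
bar top
L [ 435.1 -372.8] 0.11 25 150.61 jig -130.0800174633291 27.06226766668783
R [ 421.4 -395.1] 0.16 25 150.57 jig -155.04495120635718 34.88810507020554
N [ 373.2 -353.1] 0.09 12 -119.2 jig -126.04798989878128 91.82596151985263
[ 379.67249166 -341.55870765] [ 366.93926836 -364.34310893] 26.101032874539456
bar side
L [ 432.7 -372.8] 0.25 25 150.92 jig -130.6567925123114 29.30697557119487
R [ 419.8 -396. ] 0.34 25 150.49 jig -156.3668278832594 36.22291629616063
N [ 372.9 -352.3] 0.11 12 -119.64 jig -125.36611231830076 92.28025698012203
F [ 484.7 -415.6] 0.31 12 -135.21 jig -159.62399421913372 -31.45539917937731
[ 378.48849537 -342.5911995 ]
[ 493.68148352 -406.65532745]
[ 365.54925394 -365.32919811]
[ 473.67418022 -426.51944144]
block top
R [ 560.4 -275.4] 0.48 15 168.61 jig -5.261416793353476 -70.86948110075093
L [ 567.5 -236.4] 0.3 15 164.65 jig 34.307328282071964 -68.36204791821251
F [ 584.9 -261.4] 0.13 15 -103.66 jig 14.300968502132335 -91.23812265319009
N few 0
block side
R [ 562.4 -275.7] 0.73 5 147.94 jig -5.037278794899436 -72.88771045019905
L [ 568.6 -238.5] 0.11 15 162.3 jig 32.52776068971065 -69.8596699696476
```

View pics/side_blk.png

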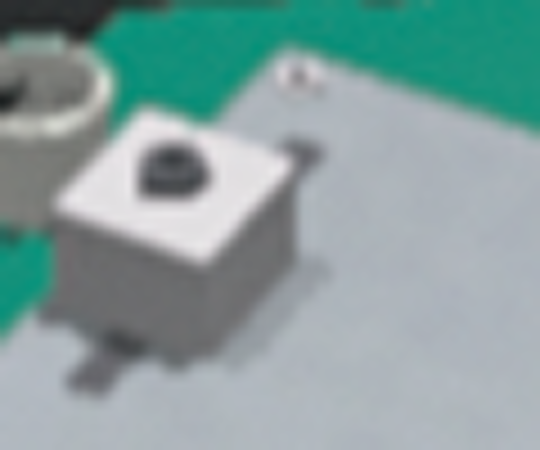

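View pics/top_blk.png

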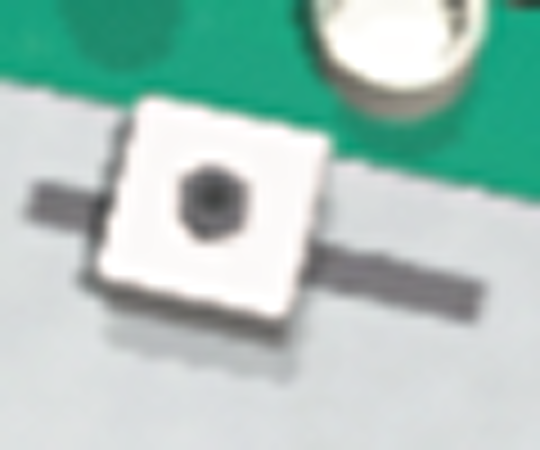

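```bash
cat >> m.py <<'E'
oj=np.array([-125.9,-539.6])
def J(x,y): return (oj[0]+x)*ux+(oj[1]+y)*uy
def toJ(p): return np.array([p[0]*ux[0]+p[1]*ux[1]-oj[0], p[0]*uy[0]+p[1]*uy[1]-oj[1]])
def plan(xy,z,jawdeg,o=None):
    """tool-frame shift (mm) and turn about tool x (rad) to reach TCP xy,z pointing down with jaw along jawdeg"""
    o=o or ctrl.get_obs(); Rt=R.from_rotvec(o['orientation']).as_matrix()
    dp=np.r_[xy,z]-o['ee_pos']
    best=None
    for k in(0,180):
        a=np.radians(jawdeg+k); y=np.array([np.cos(a),np.sin(a),0]); x=np.array([0,0,-1.]); D=np.c_[x,y,np.cross(x,y)]
        w=R.from_matrix(Rt.T@D).as_rotvec()
        if best is None or np.linalg.norm(w)<np.linalg.norm(best): best=w
    print('pos',o['ee_pos'].round(1),'jaw',np.degrees(np.arctan2(Rt[1,1],Rt[0,1])).round(2),'shift mm (tool)',(Rt.T@dp).round(1),'turn',best.round(4),'deg',np.degrees(best).round(1),'F',o['ft_force'].round(1),'w',round(o['width'],1),'t',round(o['t'],2),'q',o['qpos'].round(2))
E
python3 - <<'E'
from m import *
d=load('top0.png'); s=load('side0.png')
F=lambda x,y:[300+x/9-.44,170+y/9-.44]; G=lambda x,y:[290+x/9-.44,195+y/9-.44]
for p in onz(d,[F(150,95),F(330,135),F(290,318),F(98,278)],42): print('T',toJ(p).round(1))
for p in onz(s,[G(145,107),G(297,160),G(205,262),G(57,205)],42): print('S',toJ(p).round(1))
f=lambda x,y:[230+x/4-.37,140+y/4-.37]
print('cap rim',toJ(onz(d,[f(458,122)],30)[0]),'cap rim near',toJ(onz(d,[f(456,155)],30)[0]))
print('target bar centre',J(-17.5,-36))
plan([417.9,-379.0],60,60.6)
E
```

```text
T [ 33.1 -90.7]
T [ -5.6 -91. ]
T [ -6.6 -50.7]
T [ 34.1 -49.8]
S [ -6.4 -88.9]
S [ -6.4 -49.5]
S [ 33.7 -49. ]
S [ 32.8 -87.3]
cap rim [ -13.08902629 -126.09340401] cap rim near [ -15.88977494 -109.75405491]
target bar centre [ 523.56747912 -278.84765519]
pos [ 197.5 -592.4  222. ] jaw -71.56 shift mm (tool) [ 162.2 -132.6 -276.5] turn [8.349e-01 5.000e-04 1.300e-03] deg [47.8  0.   0.1] F [ 0.1 -0.4  0.2] w 87.8 t 0.1 q [-1.27  0.42  1.63  0.    1.09 -0.02]
```

```bash
python3 -m crank '[[[0.011,-0.0166,-0.0346],[0,0,0],0.0878],[[0.011,-0.0166,-0.0346],[0,0,0],0.0878],[[0.011,-0.0166,-0.0346],[0,0,0],0.0878],[[0.011,-0.0166,-0.0346],[0,0,0],0.0878],[[0.011,-0.0166,-0.0346],[0,0,0],0.0878],[[0.011,-0.0166,-0.0346],[0,0,0],0.0878],[[0.011,-0.0166,-0.0346],[0,0,0],0.0878],[[0.011,-0.0166,-0.0346],[0,0,0],0.0878]]'
python3 -m crank '[[[0,0,0],[0.104,0,0],0.07],[[0,0,0],[0.104,0,0],0.06],[[0,0,0],[0.104,0,0],0.06],[[0,0,0],[0.104,0,0],0.06],[[0,0,0],[0.104,0,0],0.06],[[0,0,0],[0.104,0,0],0.06],[[0,0,0],[0.104,0,0],0.06],[[0,0,0],[0.104,0,0],0.06]]'
python3 - <<'E'
from m import *
plan([417.9,-379.0],60,60.6)
E
```

```text
t: 0.77
ee_pos: [419.2, -377.7, 134.0]
orientation: [2.047, 0.332, -2.048]
ft_force: [-0.1, -0.4, -0.2]
width: 88.1
t: 1.43
ee_pos: [418.1, -379.2, 134.3]
orientation: [-1.931, 0.509, 1.933]
ft_force: [-0.2, -0.4, -0.1]
width: 59.9
pos [ 418.1 -379.2  134.3] jaw -119.52 shift mm (tool) [74.3 -0.   0.2] turn [-0.0022  0.0007  0.0002] deg [-0.1  0.   0. ] F [-0.2 -0.4 -0.1] w 59.9 t 1.43 q [-0.76  0.45  1.83 -0.    0.86  1.33]
```

```bash
python3 -m crank '[[[0.015,0,0],[0,0,0],0.06],[[0.025,0,0],[0,0,0],0.06],[[0.025,0,0],[0,0,0],0.06],[[0.02,0,0],[0,0,0],0.06],[[0.014,0,0],[0,0,0],0.06],[[0.01,0,0],[0,0,0],0.06],[[0,0,0],[0,0,0],0.06],[[0,0,0],[0,0,0],0.06]]'
python3 - <<'E'
from m import *
plan([417.9,-379.0],3,60.6)
t=grab('top','t1.png')['img'][200:320,340:460]; s=grab('side','s1.png')['img'][150:250,340:440]
a=np.hstack([cv2.resize(t,(400,400),interpolation=cv2.INTER_CUBIC),cv2.resize(s,(400,400),interpolation=cv2.INTER_CUBIC)]); cv2.imwrite('pics/c1.png',a)
E
```

```text
t: 2.1
ee_pos: [418.1, -379.2, 25.4]
orientation: [-1.934, 0.504, 1.936]
ft_force: [-0.9, 0.4, 0.3]
width: 60.0
pos [ 418.1 -379.2   25.4] jaw -119.23 shift mm (tool) [22.4 -0.1  0.3] turn [0.003  0.001  0.0003] deg [0.2 0.1 0. ] F [-0.9  0.4  0.3] w 60.0 t 2.1 q [-0.76  0.63  1.86  0.    0.65  1.32]
```

View pics/c1.png

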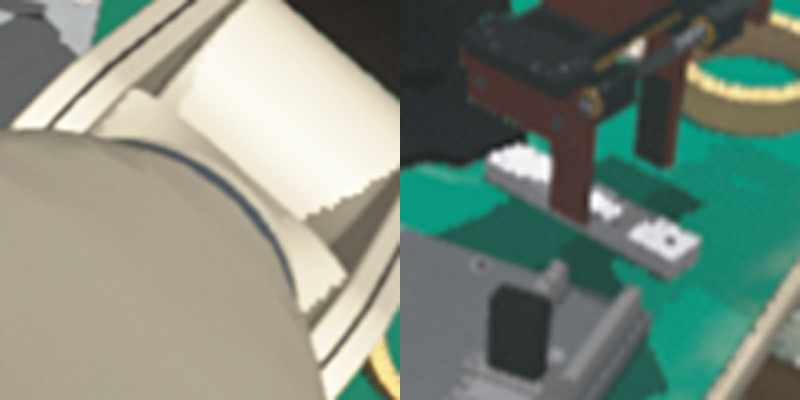

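The side view shows the fingers on either side of the bar, near its middle. I'll descend and grip.

```bash
python3 -m crank '[[[0.007,0,0],[0,0,0],0.06],[[0.007,0,0],[0,0,0],0.06],[[0.005,0,0],[0,0,0],0.06],[[0.003,0,0],[0,0,0],0.06],[[0,0,0],[0,0,0],0.05],[[0,0,0],[0,0,0],0.04],[[0,0,0],[0,0,0],0.03],[[0,0,0],[0,0,0],0.015]]'
python3 -m crank '[[[0,0,0],[0,0,0],0.01],[[0,0,0],[0,0,0],0.01],[[0,0,0],[0,0,0],0.01],[[0,0,0],[0,0,0],0.01],[[-0.002,0,0],[0,0,0],0.01],[[-0.006,0,0],[0,0,0],0.01],[[-0.012,0,0],[0,0,0],0.01],[[-0.015,0,0],[0,0,0],0.01]]'
python3 - <<'E'
from m import *
plan([417.9,-379.0],60,75.95)
s=grab('side','s2.png')['img'][150:250,340:440]
cv2.imwrite('pics/c2.png',cv2.resize(s,(600,600),interpolation=cv2.INTER_CUBIC))
E
```

```text
t: 2.87
ee_pos: [418.4, -379.5, 3.9]
orientation: [-1.936, 0.505, 1.935]
ft_force: [0.7, -0.6, -0.3]
width: 37.1
t: 3.53
ee_pos: [417.7, -378.9, 39.0]
orientation: [-1.933, 0.504, 1.936]
ft_force: [0.4, -0.6, -1.0]
width: 23.9
pos [ 417.7 -378.9   39. ] jaw -119.24 shift mm (tool) [-21.    0.   -0.2] turn [-0.265   0.0018  0.0007] deg [-15.2   0.1   0. ] F [ 0.4 -0.6 -1. ] w 23.9 t 3.53 q [-0.76  0.61  1.86 -0.    0.68  1.32]
```

View pics/c2.png

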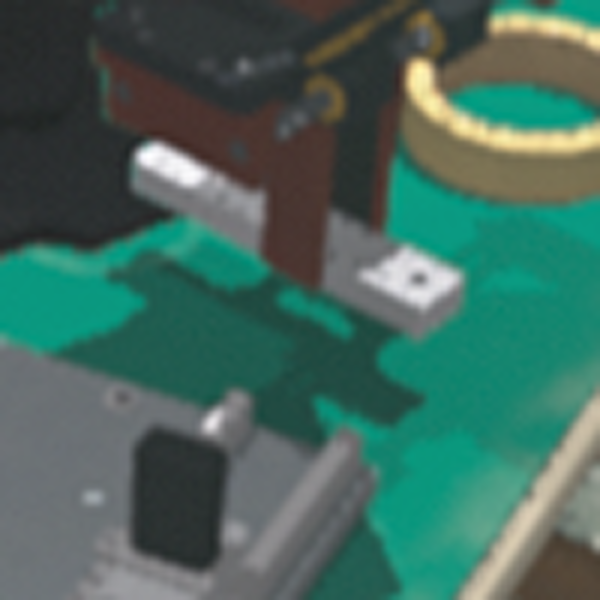

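Run:
```python
from m import *
s=load('s2.png'); o=ctrl.get_obs()
g=lambda x,y:[340+x/6-.42,150+y/6-.42]
P=onz(s,[g(413,312),g(463,268),g(160,142),g(133,168)],49.1)[:,:2]; print(P)
a=np.radians(150.76); u=np.array([np.cos(a),np.sin(a)]); n=np.array([-u[1],u[0]])
for p in P: print((p-o['ee_pos'][:2])@u,(p-o['ee_pos'][:2])@n)
```

```text
[[ 379.37792302 -341.31042974]
 [ 366.64265548 -370.50561793]
 [ 483.1095408  -418.99856521]
 [ 488.89669556 -400.25572023]]
53.912440314373185 -14.546528013765585
50.764053238595466 17.149429323212964
-74.55006924107346 2.5730093205046836
-70.44453421783396 -16.608491671651223
```

```bash
python3 - <<'E'
from m import *
o=ctrl.get_obs(); print(toJ(o['ee_pos'][:2]), J(-28,-23))
plan(J(-28,-23),60,75.95)
E
python3 -m crank '[[[-0.008,0,0],[-0.03,0,0],0.01],[[-0.008,0,0],[-0.05,0,0],0.01],[[-0.005,0,0],[-0.05,0,0],0.01],[[0,0,0],[-0.05,0,0],0.01],[[0,0,0],[-0.05,0,0],0.01],[[0,0,0],[-0.035,0,0],0.01],[[0,0,0],[0,0,0],0.01],[[0,0,0],[0,0,0],0.01]]'
python3 - <<'E'
from m import *
plan(J(-28,-23),60,75.95)
E
```

```text
[-141.26332491   40.49465071] [ 508.40731426 -285.87754861]
pos [ 419.3 -380.3   42.1] jaw -119.23 shift mm (tool) [ -17.9 -125.9  -31.7] turn [-0.265  -0.0028 -0.0011] deg [-15.2  -0.2  -0.1] F [ 1.4 -0.5 -0.4] w 24.0 t 3.58 q [-0.76  0.6   1.86  0.    0.68  1.32]
t: 4.25
ee_pos: [418.4, -379.5, 60.1]
orientation: [-2.091, 0.259, 2.09]
ft_force: [-0.3, -0.4, -1.4]
width: 23.8
pos [ 418.4 -379.5   60.1] jaw -104.11 shift mm (tool) [ 1.000e-01 -1.127e+02 -6.450e+01] turn [-0.0011 -0.0004 -0.0003] deg [-0.1 -0.  -0. ] F [-0.3 -0.4 -1.4] w 23.8 t 4.25 q [-0.76  0.57  1.85 -0.    0.72  1.06]
```

```bash
python3 -m crank '[[[0,-0.015,0],[0,0,0],0.01],[[0,-0.025,0],[0,0,0],0.01],[[0,-0.025,-0.007],[0,0,0],0.01],[[0,-0.022,-0.017],[0,0,0],0.01],[[0,-0.016,-0.02],[0,0,0],0.01],[[0,-0.0097,-0.0145],[0,0,0],0.01],[[0,0,-0.006],[0,0,0],0.01],[[0,0,0],[0,0,0],0.01]]'
python3 - <<'E'
from m import *
plan(J(-28,-23),20,75.95)
t=grab('top','t3.png')['img'][150:310,260:420]; s=grab('side','s3.png')['img'][170:300,260:390]
a=np.hstack([cv2.resize(t,(400,400),interpolation=cv2.INTER_CUBIC),cv2.resize(s,(400,400),interpolation=cv2.INTER_CUBIC)]); cv2.imwrite('pics/c3.png',a)
E
```

```text
t: 4.92
ee_pos: [509.7, -285.1, 59.9]
orientation: [-2.093, 0.257, 2.091]
ft_force: [0.1, -0.5, -0.9]
width: 23.7
pos [ 509.7 -285.1   59.9] jaw -103.97 shift mm (tool) [39.9  1.1  1.1] turn [ 0.0014 -0.0012 -0.0004] deg [ 0.1 -0.1 -0. ] F [ 0.1 -0.5 -0.9] w 23.7 t 4.92 q [-0.53  0.59  1.81 -0.    0.74  1.28]
```

View pics/c3.png

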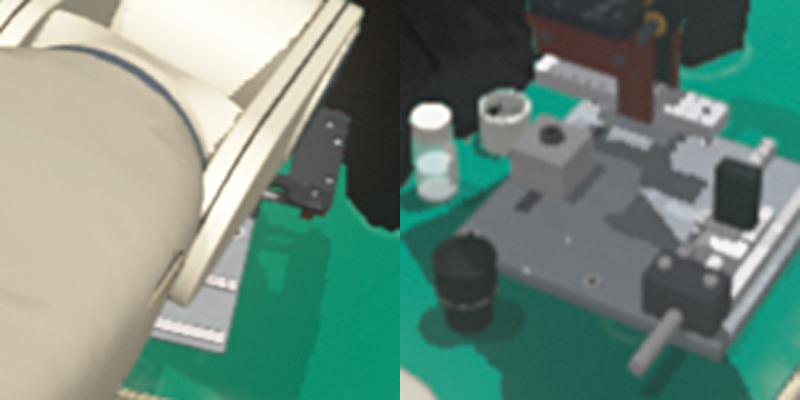

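```bash
python3 -m crank '[[[0.008,0,0],[0,0,0],0.01],[[0.012,0,0],[0,0,0],0.01],[[0.010,0,0],[0,0,0],0.01],[[0.006,0,0],[0,0,0],0.01],[[0.003,0,0],[0,0,0],0.01],[[0.002,0,0],[0,0,0],0.01],[[0,0,0],[0,0,0],0.01],[[0,0,0],[0,0,0],0.01]]'
python3 - <<'E'
from m import *
plan(J(-20,-23),16,75.95)
s=grab('side','s4.png')['img'][170:300,260:390]
cv2.imwrite('pics/c4.png',cv2.resize(s,(600,600),interpolation=cv2.INTER_CUBIC))
E
```

```text
t: 5.68
ee_pos: [508.3, -285.8, 18.7]
orientation: [-2.091, 0.258, 2.091]
ft_force: [-0.5, 0.1, -1.0]
width: 23.6
pos [ 508.3 -285.8   18.7] jaw -104.05 shift mm (tool) [ 2.7 -8.  -0.1] turn [-0.0001 -0.0001 -0.    ] deg [-0. -0. -0.] F [-0.5  0.1 -1. ] w 23.6 t 5.68 q [-0.53  0.66  1.82  0.    0.67  1.28]
```

View pics/c4.png

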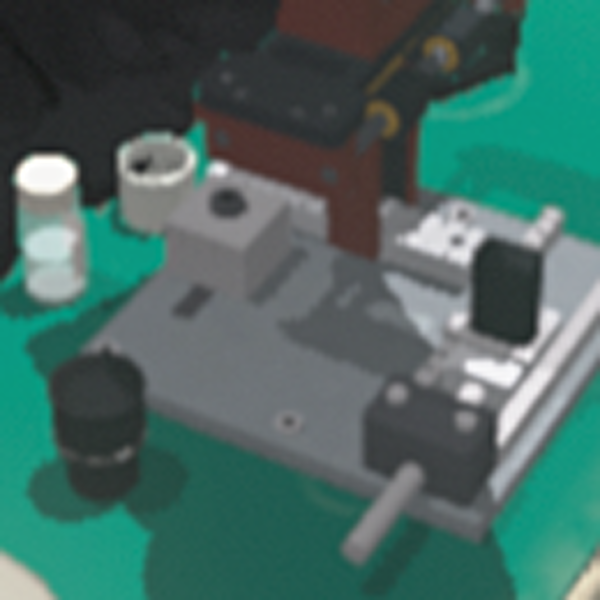

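The bar hovers just above the plate, parallel to the block's face, with a small gap. I'll lower it and approach the face.

```bash
python3 -m crank '[[[0.0015,-0.001,0],[0,0,0],0.01],[[0.001,-0.001,0],[0,0,0],0.01],[[0,-0.001,0],[0,0,0],0.01],[[0,-0.001,0],[0,0,0],0.01],[[0,-0.001,0],[0,0,0],0.01],[[0,-0.001,0],[0,0,0],0.01],[[0,0,0],[0,0,0],0.01],[[0,0,0],[0,0,0],0.01]]'
python3 - <<'E'
from m import *
o=ctrl.get_obs();print('F jig',o['ft_force'][:2]@ux,o['ft_force'][:2]@uy,o['ft_force'][2],o['moment'])
E
python3 -m crank '[[[0,-0.001,0],[0,0,0],0.01],[[0,0,0],[0,0,0],0.01],[[0,-0.001,0],[0,0,0],0.01],[[0,0,0],[0,0,0],0.01],[[0,-0.001,0],[0,0,0],0.01],[[0,0,0],[0,0,0],0.01],[[0,0,0],[0,0,0],0.01],[[0,0,0],[0,0,0],0.01]]'
python3 - <<'E'
from m import *
o=ctrl.get_obs();print('F jig',o['ft_force'][:2]@ux,o['ft_force'][:2]@uy,o['ft_force'][2],o['moment'],toJ(o['ee_pos'][:2]))
E
```

```text
t: 6.4
ee_pos: [509.7, -279.8, 16.2]
orientation: [-2.091, 0.258, 2.091]
ft_force: [0.7, -0.4, -2.2]
width: 23.6
F jig -0.26534066785291205 -0.7546450812643933 -2.183936757802021 [0.09834071 0.03337285 0.00733091]
t: 7.07
ee_pos: [510.4, -276.9, 16.2]
orientation: [-2.091, 0.258, 2.091]
ft_force: [0.9, -0.6, -1.4]
width: 23.7
F jig -0.421016251840121 -0.9880526801357534 -1.3975025338196991 [ 0.01668575  0.01944735 -0.01282283] [-18.8531401  -22.77126505]
```

```bash
python3 -m crank '[[[0,-0.0005,0],[0,0,0],0.01],[[0,0,0],[0,0,0],0.01],[[0,-0.0005,0],[0,0,0],0.01],[[0,0,0],[0,0,0],0.01],[[0,-0.0005,0],[0,0,0],0.01],[[0,0,0],[0,0,0],0.01],[[0,0,0],[0,0,0],0.01],[[0,0,0],[0,0,0],0.01]]'
python3 - <<'E'
from m import *
o=ctrl.get_obs();print('F jig',o['ft_force'][:2]@ux,o['ft_force'][:2]@uy,o['ft_force'][2],o['moment'],toJ(o['ee_pos'][:2]))
E
python3 -m crank '[[[0,-0.0005,0],[0,0,0],0.01],[[0,0,0],[0,0,0],0.01],[[0,-0.0005,0],[0,0,0],0.01],[[0,0,0],[0,0,0],0.01],[[0,-0.0005,0],[0,0,0],0.01],[[0,0,0],[0,0,0],0.01],[[0,0,0],[0,0,0],0.01],[[0,0,0],[0,0,0],0.01]]'
python3 - <<'E'
from m import *
o=ctrl.get_obs();print('F jig',o['ft_force'][:2]@ux,o['ft_force'][:2]@uy,o['ft_force'][2],o['moment'],toJ(o['ee_pos'][:2]))
s=grab('side','s5.png')['img'][170:300,260:390]
cv2.imwrite('pics/c5.png',cv2.resize(s,(600,600),interpolation=cv2.INTER_CUBIC))
E
```

```text
t: 7.73
ee_pos: [510.8, -275.5, 16.2]
orientation: [-2.091, 0.258, 2.091]
ft_force: [-0.6, 0.6, -1.9]
width: 23.9
F jig 0.3959887524878387 0.7178627093491715 -1.8534859858541832 [0.05217081 0.04382285 0.05215639] [-17.37611132 -22.77945389]
t: 8.4
ee_pos: [510.8, -275.2, 16.2]
orientation: [-2.092, 0.259, 2.091]
ft_force: [-3.6, -7.6, -1.9]
width: 23.9
F jig -8.24230532063443 1.6664782285189697 -1.880797392171292 [-1.24669244  0.67826988 -0.25679558] [-17.00665236 -22.74532456]
```

View pics/c5.png

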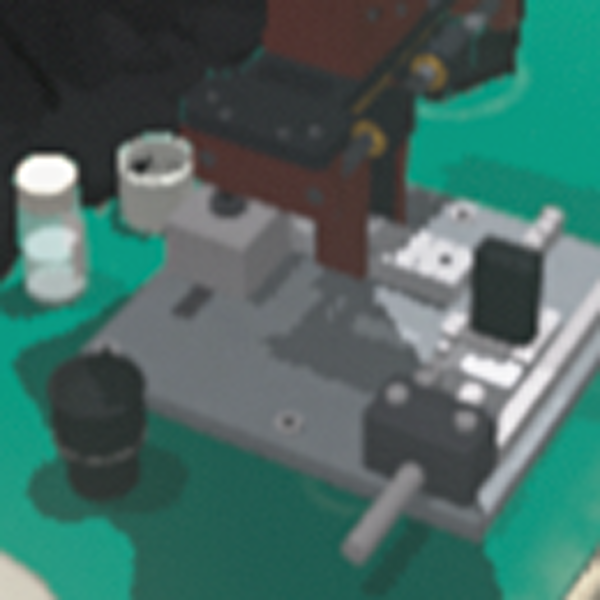

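Contact came with the TCP at jig x about -17.1 and roughly 8 N of push. I'll seat the bar lightly, then release it.

```bash
python3 -m crank '[[[0.0005,0,0],[0,0,0],0.01],[[0,0,0],[0,0,0],0.01],[[0.0005,0,0],[0,0,0],0.01],[[0,0,0],[0,0,0],0.01],[[0,0,0],[0,0,0],0.01],[[0,0,0],[0,0,0],0.01],[[0,0,0],[0,0,0],0.01],[[0,0,0],[0,0,0],0.01]]'
python3 - <<'E'
from m import *
o=ctrl.get_obs();print('F jig',o['ft_force'][:2]@ux,o['ft_force'][:2]@uy,o['ft_force'][2],o['moment'],o['ee_pos'],toJ(o['ee_pos'][:2]))
E
```

```text
t: 9.12
ee_pos: [510.9, -275.2, 15.9]
orientation: [-2.092, 0.259, 2.091]
ft_force: [-4.8, -6.9, 4.6]
width: 23.2
F jig -7.886218606232539 2.9578210538193783 4.643868885931825 [-1.05498386  0.9514089  -0.17890443] [ 510.87685701 -275.18779722   15.88246986] [-17.03051334 -22.80052909]
```

```bash
python3 -m crank '[[[0,0,0],[0,0,0],0.03],[[0,0,0],[0,0,0],0.04],[[0,0,0],[0,0,0],0.046],[[0,0,0],[0,0,0],0.046],[[-0.005,0.001,0],[0,0,0],0.046],[[-0.015,0,0],[0,0,0],0.046],[[-0.025,0,0],[0,0,0],0.046],[[-0.015,0,0],[0,0,0],0.046]]'
python3 - <<'E'
from m import *
o=ctrl.get_obs();print(o['ee_pos'],toJ(o['ee_pos'][:2]))
s=grab('side','s6.png')['img'][170:300,260:390]
cv2.imwrite('pics/c6.png',cv2.resize(s,(600,600),interpolation=cv2.INTER_CUBIC))
E
```

```text
t: 9.78
ee_pos: [511.3, -275.1, 76.8]
orientation: [-2.092, 0.258, 2.09]
ft_force: [0.5, -0.8, -0.1]
width: 46.3
[ 511.3308117  -275.12116886   76.81179581] [-16.85567229 -23.22472811]
```

View pics/c6.png

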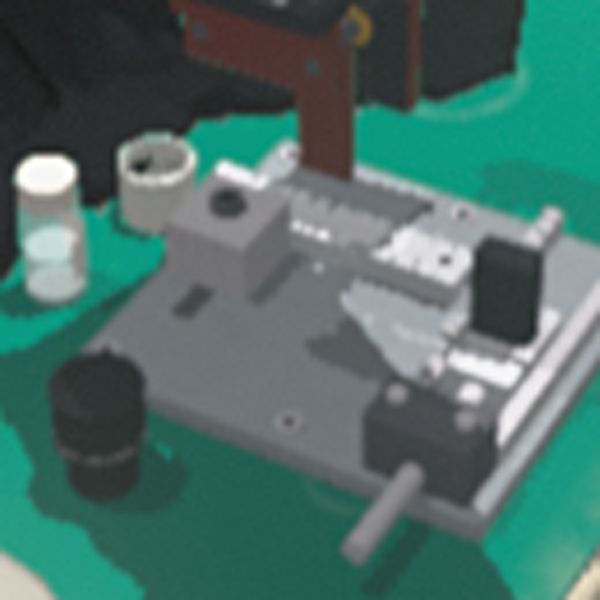

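Bar placed. To make it truly flush I'll straddle the block and bar together (64 mm) with the jaws fully open and squeeze them at the block's mid-length.

```bash
python3 -m crank '[[[0,-0.002,-0.004],[0,0,0],0.0878],[[0,-0.004,-0.009],[0,0,0],0.0878],[[0,-0.004,-0.010],[0,0,0],0.0878],[[0,-0.004,-0.010],[0,0,0],0.0878],[[0,-0.004,-0.008],[0,0,0],0.0878],[[0,-0.002,-0.004],[0,0,0],0.0878],[[0,0,0],[0,0,0],0.0878],[[0,0,0],[0,0,0],0.0878]]'
python3 - <<'E'
from m import *
o=ctrl.get_obs();print(o['ee_pos'],toJ(o['ee_pos'][:2]))
s=grab('side','s7.png')['img'][150:280,260:390]
cv2.imwrite('pics/c7.png',cv2.resize(s,(600,600),interpolation=cv2.INTER_CUBIC))
E
```

```text
t: 10.5
ee_pos: [559.4, -266.2, 74.6]
orientation: [-2.09, 0.257, 2.092]
ft_force: [-0.1, 0.5, -0.6]
width: 87.9
[ 559.36817758 -266.18178667   74.63387413] [  3.47824296 -67.65481888]
```

View pics/c7.png

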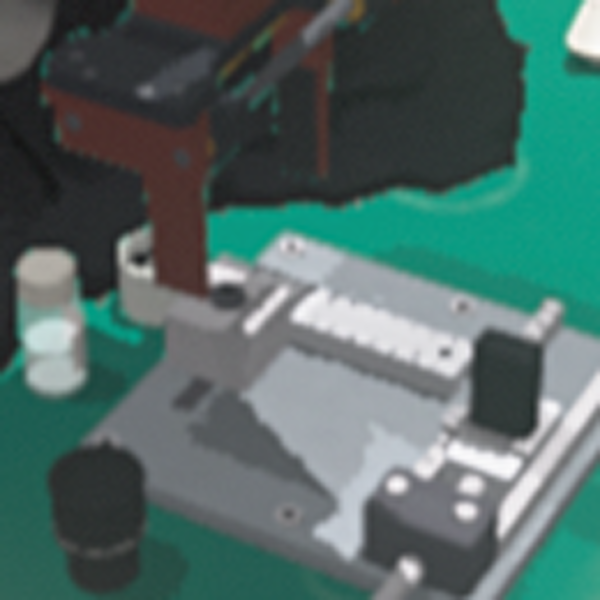

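```bash
python3 -m crank '[[[0.008,0,0],[0,0,0],0.0878],[[0.012,0,0],[0,0,0],0.0878],[[0.012,0,0],[0,0,0],0.0878],[[0.010,0,0],[0,0,0],0.0878],[[0.007,0,0],[0,0,0],0.0878],[[0.005,0,0],[0,0,0],0.0878],[[0.002,0,0],[0,0,0],0.0878],[[0,0,0],[0,0,0],0.0878]]'
python3 - <<'E'
from m import *
o=ctrl.get_obs();print(o['ee_pos'],toJ(o['ee_pos'][:2]),o['ft_force'])
s=grab('side','s8.png')['img'][170:300,260:390]
cv2.imwrite('pics/c8.png',cv2.resize(s,(600,600),interpolation=cv2.INTER_CUBIC))
E
```

```text
t: 11.22
ee_pos: [559.1, -266.4, 18.5]
orientation: [-2.09, 0.257, 2.092]
ft_force: [0.7, 0.5, -0.7]
width: 87.9
[ 559.09004264 -266.40565452   18.47009777] [  3.19354987 -67.43935263] [ 0.72141575  0.45749077 -0.71848791]
```

View pics/c8.png

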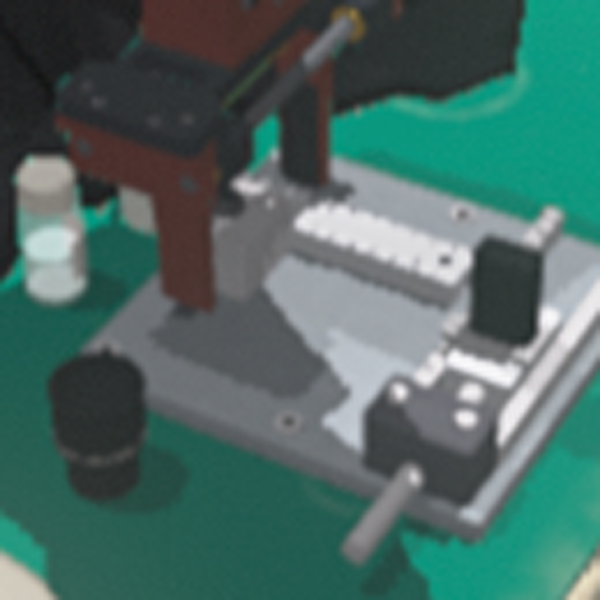

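The fingers straddle the block and bar. I'll squeeze gently and then open.

```bash
python3 -m crank '[[[0,0,0],[0,0,0],0.08],[[0,0,0],[0,0,0],0.075],[[0,0,0],[0,0,0],0.07],[[0,0,0],[0,0,0],0.067],[[0,0,0],[0,0,0],0.065],[[0,0,0],[0,0,0],0.063],[[0,0,0],[0,0,0],0.062],[[0,0,0],[0,0,0],0.062]]'
python3 - <<'E'
from m import *
o=ctrl.get_obs();print(o['ee_pos'],toJ(o['ee_pos'][:2]),'F',o['ft_force'][:2]@ux,o['ft_force'],o['moment'],o['width'])
E
```

```text
t: 11.93
ee_pos: [559.5, -266.9, 19.4]
orientation: [-2.092, 0.258, 2.091]
ft_force: [-1.7, -1.8, 2.1]
width: 63.7
[ 559.52371752 -266.85590142   19.42730966] [  2.86205507 -67.96935958] F -2.185611528378832 [-1.69402701 -1.82907317  2.14592078] [-0.62661728  0.22884326 -0.05925823] 63.65286167517036
```

```bash
python3 -m crank '[[[0,0,0],[0,0,0],0.07],[[0,0,0],[0,0,0],0.0878],[[0,0,0],[0,0,0],0.0878],[[0,0,0],[0,0,0],0.0878],[[-0.015,0,0],[0,0,0],0.0878],[[-0.03,0,0],[0,0,0],0.0878],[[-0.04,0,0],[0,0,0],0.0878],[[-0.025,0,0],[0,0,0],0.0878]]'
python3 - <<'E'
from m import *
plan(J(20.5,65),129,75.95)
s=grab('side','s9.png')['img'][170:300,260:390]
cv2.imwrite('pics/c9.png',cv2.resize(s,(600,600),interpolation=cv2.INTER_CUBIC))
E
```

```text
t: 12.6
ee_pos: [560.3, -266.9, 133.0]
orientation: [-2.094, 0.258, 2.089]
ft_force: [1.4, -1.0, 0.1]
width: 88.0
pos [ 560.3 -266.9  133. ] jaw -104.05 shift mm (tool) [  3.6 -17.5 133.7] turn [ 0.     -0.0026 -0.0004] deg [ 0.  -0.1 -0. ] F [ 1.4 -1.   0.1] w 88.0 t 12.6 q [-0.46  0.53  1.7   0.    0.91  1.35]
```

View pics/c9.png

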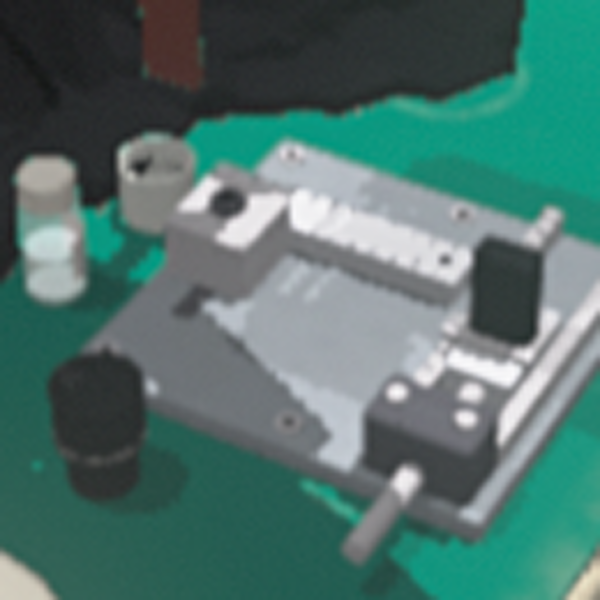

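```bash
python3 -m crank '[[[0,-0.001,0.008],[0,0,0],0.06],[[0,-0.0025,0.018],[0,0,0],0.05],[[0,-0.003,0.025],[0,0,0],0.05],[[0,-0.004,0.028],[0,0,0],0.05],[[0,-0.004,0.025],[0,0,0],0.05],[[0,-0.003,0.019],[0,0,0],0.05],[[0,0,0.0107],[0,0,0],0.05],[[0,0,0],[0,0,0],0.05]]'
python3 -m crank '[[[0.005,0,0],[0,0,0],0.05],[[0.01,0,0],[0,0,0],0.05],[[0.01,0,0],[0,0,0],0.05],[[0.01,0,0],[0,0,0],0.05],[[0.005,0,0],[0,0,0],0.05],[[0,0,0],[0,0,0],0.05],[[0,0,0],[0,0,0],0.05],[[0,0,0],[0,0,0],0.05]]'
python3 - <<'E'
from m import *
plan(J(20.5,65),41,75.95)
s=grab('side','s10.png')['img'][150:280,290:420]
cv2.imwrite('pics/c10.png',cv2.resize(s,(600,600),interpolation=cv2.INTER_CUBIC))
E
```

```text
t: 13.32
ee_pos: [431.0, -215.9, 128.5]
orientation: [-2.087, 0.256, 2.094]
ft_force: [1.4, -0.6, -0.2]
width: 50.1
t: 13.98
ee_pos: [434.1, -217.2, 89.1]
orientation: [-2.091, 0.258, 2.091]
ft_force: [-0.5, -0.1, -0.6]
width: 49.9
pos [ 434.1 -217.2   89.1] jaw -104.05 shift mm (tool) [48.1  0.1 -0.7] turn [0.0001 0.0001 0.    ] deg [0. 0. 0.] F [-0.5 -0.1 -0.6] w 49.9 t 13.98 q [-0.49  0.44  2.02  0.    0.69  1.33]
```

View pics/c10.png

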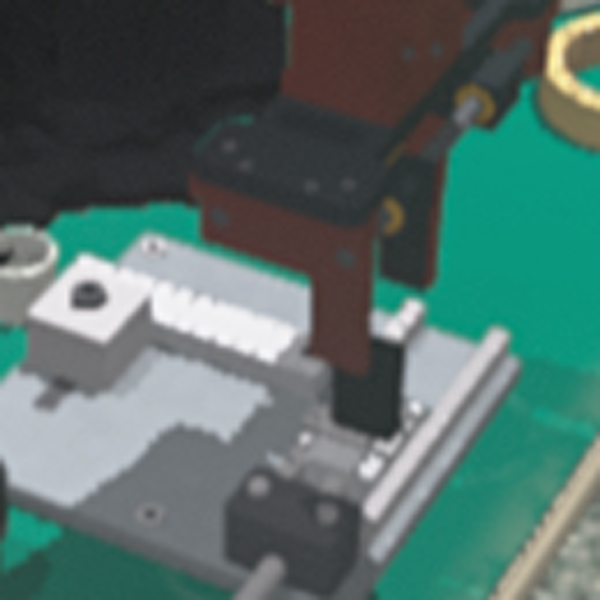

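Run:
```python
from m import *
s=load('s10.png'); d=load('top0.png')
L=[np.r_[J(20+a,65+b),z] for z in(78,36) for a,b in((-8,-14),(8,-14),(8,14),(-8,14))]
o=ctrl.get_obs()['ee_pos']; jj=toJ(o[:2]); F=[np.r_[J(jj[0]+a,jj[1]+b),o[2]] for a in(25,38) for b in(-10,10)]
for dd,n,(x0,y0,w) in((s,'s',(290,150,130)),(d,'d',(270,230,60))):
    im=dd['img'][y0:y0+w,x0:x0+w]; k=600/w; im=cv2.resize(im,(600,600),interpolation=cv2.INTER_CUBIC)
    for i,p in enumerate(proj(dd,L+(F if n=='s' else []))): cv2.circle(im,tuple(int(v) for v in ((p-[x0,y0]+.5)*k)),4,((0,0,255) if i<4 else (255,0,255) if i<8 else (0,255,255)),2)
    cv2.imwrite('pics/l_%s.png'%n,im)
a=cv2.imread('pics/l_s.png');b=cv2.imread('pics/l_d.png'); cv2.imwrite('pics/l11.png',cv2.resize(np.hstack([a,b]),(800,400)))
```

```text
(no output)
```

View pics/l11.png

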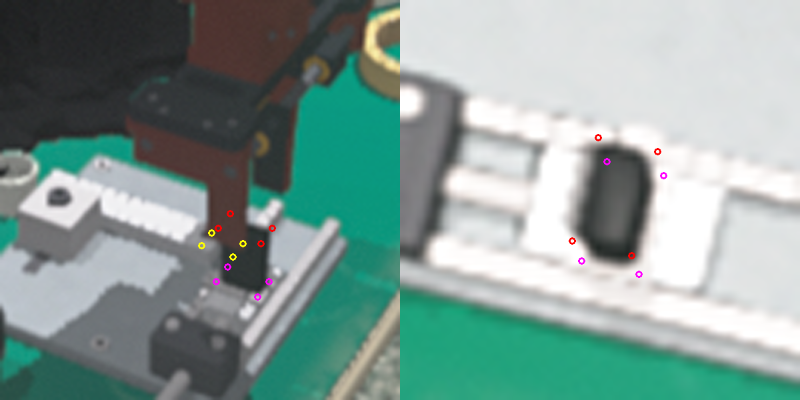

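The predicted lug and finger outlines match the image to within about 2 px. I'll descend and grip the lug.

```bash
python3 -m crank '[[[0.006,0,0],[0,0,0],0.05],[[0.01,0,0],[0,0,0],0.05],[[0.01,0,0],[0,0,0],0.05],[[0.01,0,0],[0,0,0],0.05],[[0.007,0,0],[0,0,0],0.05],[[0.004,0,0],[0,0,0],0.05],[[0,0,0],[0,0,0],0.04],[[0,0,0],[0,0,0],0.03]]'
python3 -m crank '[[[0,0,0],[0,0,0],0.022],[[0,0,0],[0,0,0],0.018],[[0,0,0],[0,0,0],0.015],[[0,0,0],[0,0,0],0.01],[[0,0,0],[0,0,0],0.005],[[0,0,0],[0,0,0],0.005],[[0,0,0],[0,0,0],0.005],[[0,0,0],[0,0,0],0.005]]'
python3 - <<'E'
from m import *
o=ctrl.get_obs();print(toJ(o['ee_pos'][:2]),'F',o['ft_force'][:2]@ux,o['ft_force'],o['moment'],o['width'])
s=grab('side','s12.png')['img'][150:280,290:420]
cv2.imwrite('pics/c12.png',cv2.resize(s,(600,600),interpolation=cv2.INTER_CUBIC))
E
```

```text
t: 14.7
ee_pos: [433.7, -217.0, 41.8]
orientation: [-2.09, 0.257, 2.092]
ft_force: [0.6, 0.1, 0.4]
width: 39.7
t: 15.37
ee_pos: [434.3, -217.0, 42.5]
orientation: [-2.092, 0.258, 2.09]
ft_force: [1.9, 5.6, 5.7]
width: 15.9
[20.86519353 65.63830283] F 5.895254889275007 [1.92867288 5.59439434 5.6632168 ] [ 0.79559513 -0.23030919 -0.03540231] 15.924507239504521
```

View pics/c12.png

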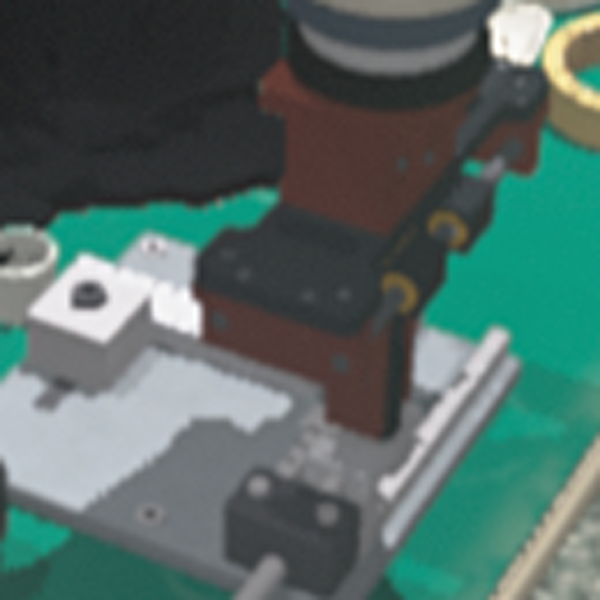

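```bash
python3 -m crank '[[[0,0.004,0],[0,0,0],0.005],[[0,0.008,0],[0,0,0],0.005],[[0,0.01,0],[0,0,0],0.005],[[0,0.01,0],[0,0,0],0.005],[[0,0.008,0],[0,0,0],0.005],[[0,0.005,0],[0,0,0],0.005],[[0,0.003,0],[0,0,0],0.005],[[0,0,0],[0,0,0],0.005]]'
python3 -m crank '[[[0,0.0,0],[0,0,0],0.005],[[0,0,0],[0,0,0],0.005],[[0,0,0],[0,0,0],0.005],[[0,0,0],[0,0,0],0.005],[[0,0,0],[0,0,0],0.005],[[0,0,0],[0,0,0],0.005],[[0,0,0],[0,0,0],0.005],[[0,0,0],[0,0,0],0.005]]'
python3 - <<'E'
from m import *
for i in range(5):
    o=ctrl.get_obs();print(toJ(o['ee_pos'][:2]),o['ee_pos'][2],'F',o['ft_force'][:2]@ux,o['width'],o['t'])
    d=grab('side' if i%2==0 else 'top','x13_%d.png'%i)
s=load('x13_0.png')['img'][150:280,290:420]; t=load('x13_1.png')['img'][140:300,230:430]
cv2.imwrite('pics/c13.png',cv2.resize(s,(600,600),interpolation=cv2.INTER_CUBIC))
cv2.imwrite('pics/c13t.png',cv2.resize(t,(750,600),interpolation=cv2.INTER_CUBIC))
E
```

```text
t: 16.08
ee_pos: [422.6, -263.6, 42.6]
orientation: [-2.091, 0.258, 2.09]
ft_force: [2.3, 7.1, 7.3]
width: 15.8
t: 16.75
ee_pos: [422.7, -263.0, 42.5]
orientation: [-2.091, 0.257, 2.09]
ft_force: [2.6, 8.2, 5.8]
width: 15.9
[-26.65145174  65.69774123] 42.51826568118744 F 8.610006349184806 15.930659696207345 16.75
[-26.67025632  65.70267704] 42.53329603401974 F 8.706395811829779 15.960427139299092 16.8
[-26.69118529  65.66198907] 42.537947705846065 F 9.185261531314682 15.567938109404045 16.85
[-26.67336543  65.68227327] 42.547038111337066 F 7.352684338526119 16.027938752935274 16.9
[-26.66739464  65.70395689] 42.52729396355316 F 9.025658840283297 15.794250375556155 16.95
```

View pics/c13.png

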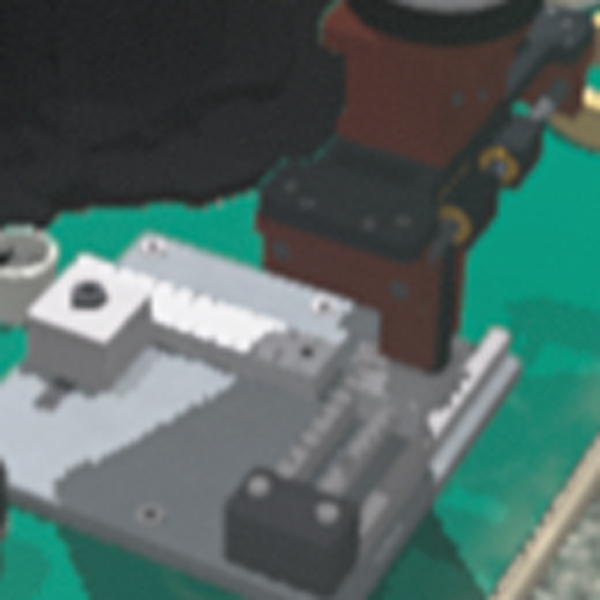

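View pics/c13t.png

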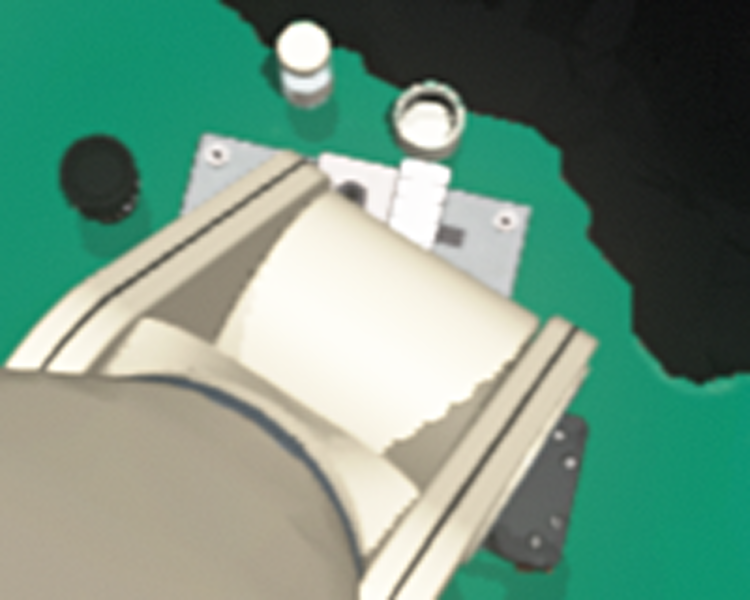

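```bash
python3 -m crank '[[[0,0.0012,0],[0,0,0],0.005],[[0,0.0012,0],[0,0,0],0.005],[[0,0,0],[0,0,0],0.005],[[0,0,0],[0,0,0],0.005],[[0,0,0],[0,0,0],0.005],[[0,0,0],[0,0,0],0.005],[[0,0,0],[0,0,0],0.005],[[0,0,0],[0,0,0],0.005]]'
python3 - <<'E'
from m import *
o=ctrl.get_obs();print(toJ(o['ee_pos'][:2]),o['ee_pos'][2],'F',o['ft_force'][:2]@ux,o['width'],o['t'])
d=grab('side','s14.png')
s=d['img'][210:260,335:395]
cv2.imwrite('pics/c14.png',cv2.resize(s,(720,600),interpolation=cv2.INTER_CUBIC))
E
```

```text
t: 17.67
ee_pos: [422.1, -265.4, 42.5]
orientation: [-2.091, 0.257, 2.09]
ft_force: [3.1, 8.2, 6.5]
width: 15.9
[-29.04072618  65.68788417] 42.532269867845685 F 8.651820449438008 15.888194414190083 17.6667
```

View pics/c14.png

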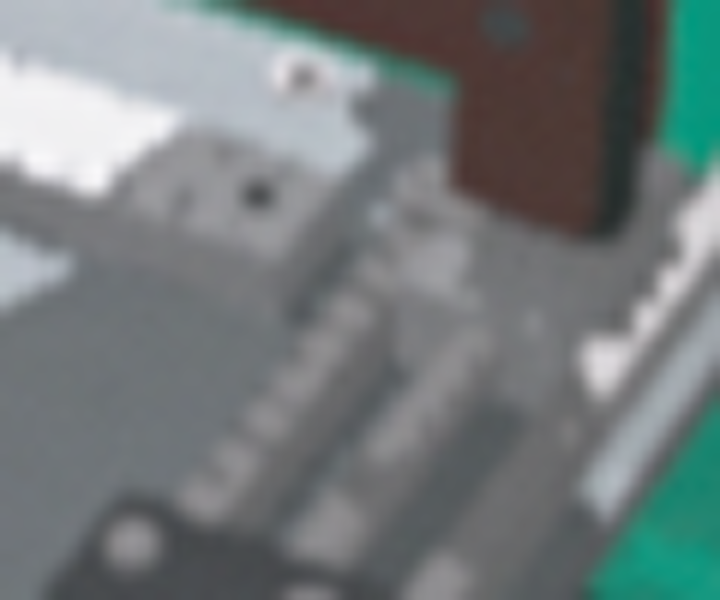

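Run:
```python
from m import *
d=load('s14.png'); x0,y0,w,h=345,205,45,36
im=d['img'][y0:y0+h,x0:x0+w]; im=cv2.resize(im,(w*16,h*16),interpolation=cv2.INTER_CUBIC)
im=np.clip((im.astype(float)-50)*1.9,0,255).astype(np.uint8)
cv2.imwrite('pics/c15.png',im)
for (x,y) in((-29.5,30),(-5.5,30),(-29.5,-20)): print(proj(d,np.r_[J(x,y),26.])[0]*1, (proj(d,np.r_[J(x,y),26.])[0]-[x0,y0]+.5)*16)
for y in(41,45,51): print('ptr',y,(proj(d,np.r_[J(-29.5,y),28.5])[0]-[x0,y0]+.5)*16)
```

```text
[363.30525775 224.51875876] [300.88412395 320.30014013]
[357.75556547 231.42274525] [212.08904759 430.76392393]
[341.07747696 216.7748479 ] [-54.76036865 196.39756635]
ptr 41 [381.80123863 332.58511539]
ptr 45 [411.16377767 342.78781313]
ptr 51 [455.38332093 358.15265505]
```

View pics/c15.png

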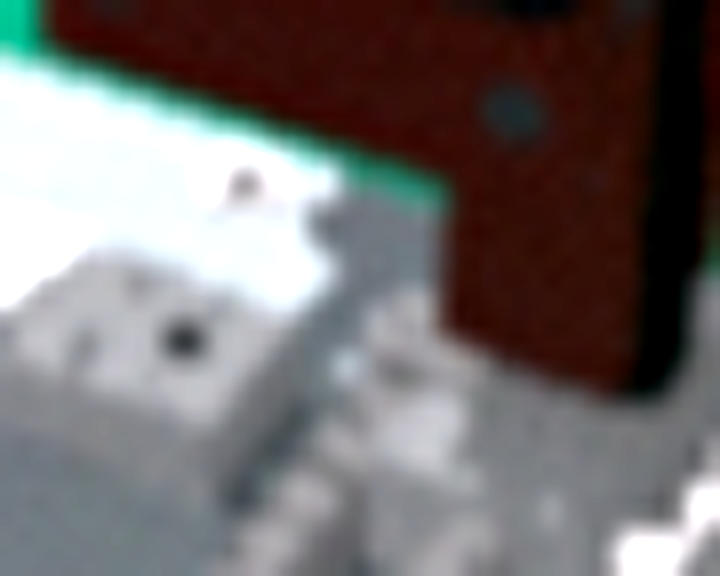

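Run:
```python
from m import *
def mk(f,x0,y0,w,h,xs,out,k=16):
    d=load(f); im=d['img'][y0:y0+h,x0:x0+w]; im=cv2.resize(im,(w*k,h*k),interpolation=cv2.INTER_CUBIC)
    im=np.clip((im.astype(float)-30)*1.3,0,255).astype(np.uint8)
    q=lambda p:(proj(d,p)[0]-[x0,y0]+.5)*k
    for a in(-1.5,1.5):
        A,B=q(np.r_[J(xs+a,41),28.5]),q(np.r_[J(xs+a,51),28.5]); cv2.line(im,tuple(A.astype(int)),tuple(B.astype(int)),(0,0,255),1)
    print(out,q(np.r_[J(xs,41),28.5]),q(np.r_[J(xs,51),28.5]),'z+1mm',q(np.r_[J(xs,45),29.5])-q(np.r_[J(xs,45),28.5]),'x+1',q(np.r_[J(xs+1,45),28.5])-q(np.r_[J(xs,45),28.5]))
    cv2.imwrite('pics/'+out,im)
mk('s9.png',335,215,45,36,20,'c16.png'); mk('s14.png',345,205,45,36,-30,'c17.png')
d=load('top0.png'); x0,y0=280,235
mk('top0.png',280,235,45,36,20,'c18.png')
```

```text
c16.png [357.07332572 406.31465565] [432.46427729 433.75129015] z+1mm [ 0.22617625 -6.34398987] x+1 [-3.85013345  4.90502812]
c17.png [383.60353574 330.30427675] [457.16767915 355.85390725] z+1mm [ 0.32837412 -6.2696432 ] x+1 [-3.59155817  4.57751262]
c18.png [428.3066081  251.05451959] [407.28731612 334.48516784] z+1mm [-0.36798012 -1.32912477] x+1 [-8.3942505  -2.00874063]
```

View pics/c16.png

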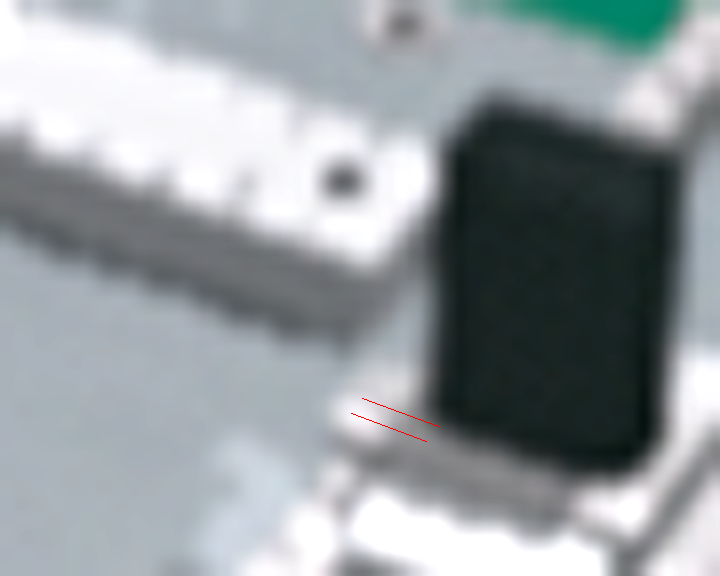

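View pics/c17.png

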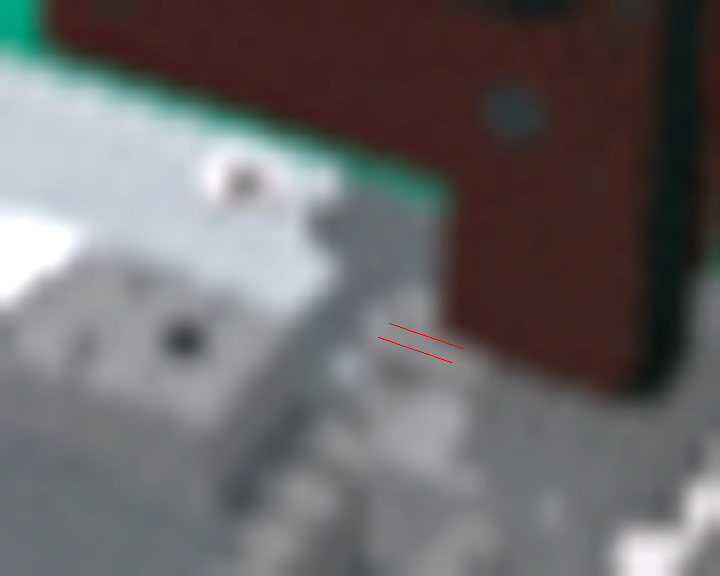

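View pics/c18.png

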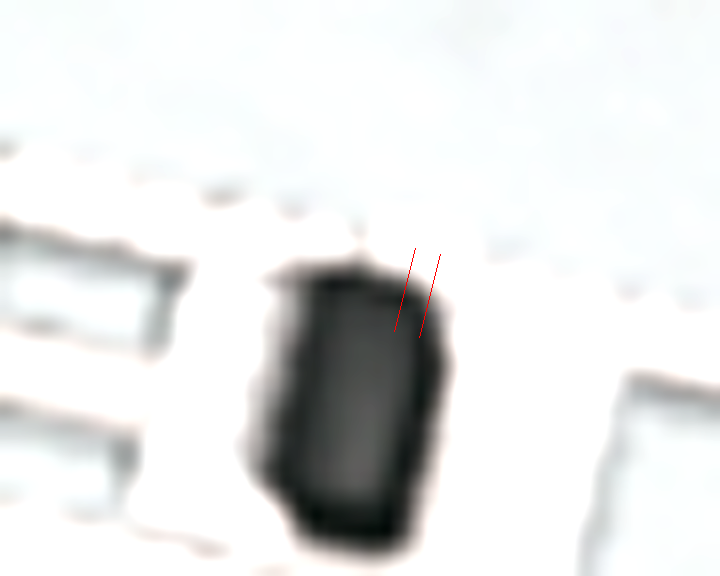

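Run:
```python
from m import *
k=18
def crop(f,x0,y0,pts,w=22,h=30):
    d=load(f); im=d['img'][y0:y0+h,x0:x0+w].astype(float)
    lo,hi=np.percentile(im,2),np.percentile(im,97); im=np.clip((im-lo)/(hi-lo)*255,0,255).astype(np.uint8)
    im=cv2.resize(im,(w*k,h*k),interpolation=cv2.INTER_CUBIC)
    for p in pts: 
        q=(proj(d,p)[0]-[x0,y0]+.5)*k; cv2.circle(im,tuple(q.astype(int)),3,(0,0,255),1)
    return im
def pts(x): return [np.r_[J(x+a,41),28.5] for a in(-1.5,1.5)]+[np.r_[J(x+8,65+b),36.] for b in(-14,14)]
a=crop('s9.png',350,220,pts(20)); b=crop('s14.png',360,213,pts(-30))
cv2.imwrite('pics/c19.png',np.hstack([a,b]))
t=load('top0.png')['img'][235:271,285:325]; cv2.imwrite('pics/c20.png',cv2.resize(t,(720,576),interpolation=cv2.INTER_NEAREST))
```

```text
(no output)
```

View pics/c19.png

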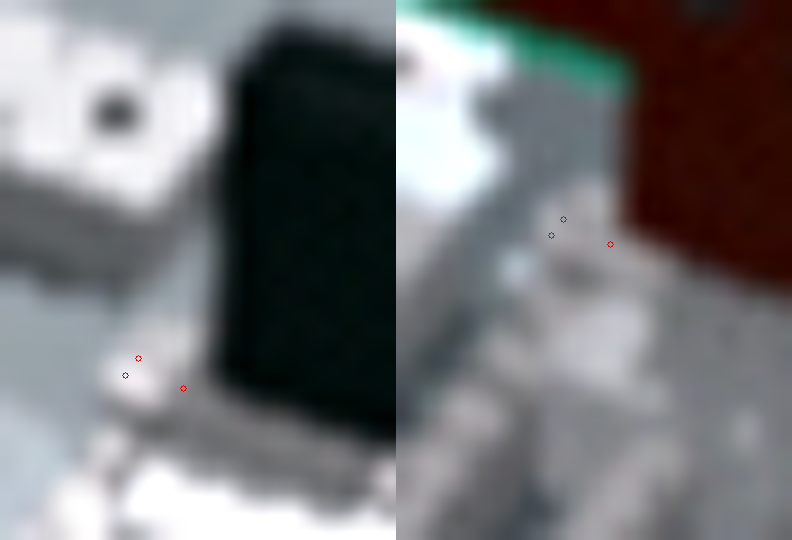

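View pics/c20.png

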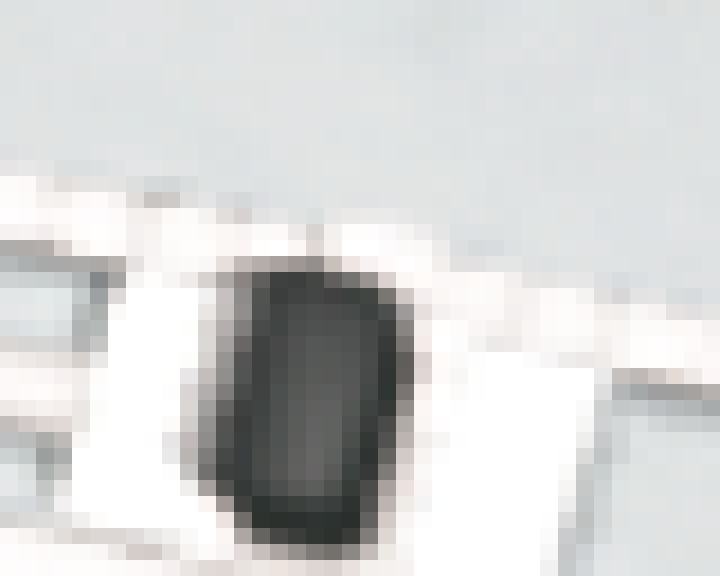

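Run:
```python
from m import *
d=load('top0.png'); px=lambda x,y:[285+x/18-.5,235+y/16-.5]
print('tick',toJ(onz(d,[px(315,240)],28.5)[0]))
for z in(26,30,36): print(z,'carL',toJ(onz(d,[px(105,310)],z)[0]),'carR',toJ(onz(d,[px(598,400)],z)[0]),toJ(onz(d,[px(80,430)],z)[0]),toJ(onz(d,[px(575,480)],z)[0]))
print('predicted pointer px for x=20', [(p-[284.5,234.5])*[18,16] for p in proj(d,[np.r_[J(20,y),28.5] for y in(41,45)])])
g=d['img'].astype(int).sum(2)
for y in range(247,253): print(y,g[y,292:322])
```

```text
tick [27.99762578 41.59804364]
26 carL [47.23943729 54.24992311] carR [-4.58681156 52.53912497] [46.25326556 68.38306365] [-4.50067885 62.09734298]
30 carL [46.80932024 54.77009732] carR [-4.79731613 53.06654866] [45.82732739 68.84334902] [-4.7115484  62.58426394]
36 carL [46.16414467 55.55035865] carR [-5.11307298 53.85768418] [45.18842014 69.53377708] [-5.02785274 63.31464539]
predicted pointer px for x=20 [array([391.84493412, 251.05451959]), array([382.39832323, 284.38291695])]
247 [665 592 607 669 682 656 645 664 672 675 679 682 679 677 680 680 681 679
 682 678 676 679 678 681 680 679 678 676 674 676]
248 [722 720 748 754 729 668 634 680 690 674 664 690 699 701 702 693 683 682
 677 680 679 675 681 681 679 680 674 675 677 675]
249 [726 733 756 757 754 742 735 751 749 701 634 721 760 758 749 733 710 688
 673 674 672 674 679 682 681 680 677 677 676 677]
250 [723 734 753 759 759 743 742 762 765 743 652 726 765 765 755 751 748 709
 666 654 659 673 678 682 684 680 680 675 676 675]
251 [683 737 747 751 744 674 563 523 489 457 431 578 697 733 754 761 757 718
 676 674 689 686 675 672 678 679 679 678 676 674]
252 [736 759 739 707 633 506 402 284 192 185 204 284 345 446 636 743 754 746
 746 751 749 719 687 684 694 690 668 659 668 675]
```

Run:
```python
from m import *
d=load('s9.png'); k=18; px=lambda x,y:[350+x/k-.5,220+y/k-.5]
for n,p in(('bandtipL',(115,412)),('tipmid',(150,420)),('band top at lug corner',(215,390)),('band bottom L',(160,455)),('band bot R',(330,510)),('white blob',(140,370))):
    print(n,[toJ(onz(d,[px(*p)],z)[0]).round(1) for z in(26,28.5,32,36)])
im=load('s9.png')['img'][225:262,335:390]; cv2.imwrite('pics/c21.png',cv2.resize(im,(770,518),interpolation=cv2.INTER_CUBIC))
im=load('s14.png')['img'][210:247,350:405]; im=np.clip((im.astype(float)-40)*1.7,0,255).astype(np.uint8);cv2.imwrite('pics/c22.png',cv2.resize(im,(770,518),interpolation=cv2.INTER_CUBIC))
```

```text
bandtipL [array([24.6, 41.5]), array([27.2, 42.7]), array([30.7, 44.4]), array([34.7, 46.4])]
tipmid [array([24. , 45.3]), array([26.5, 46.5]), array([30. , 48.2]), array([34.1, 50.2])]
band top at lug corner [array([16.4, 49.1]), array([19. , 50.3]), array([22.5, 52. ]), array([26.6, 53.9])]
band bottom L [array([28.3, 48.7]), array([30.8, 49.9]), array([34.3, 51.6]), array([38.4, 53.5])]
band bot R [array([27.3, 68. ]), array([29.8, 69.1]), array([33.3, 70.7]), array([37.3, 72.5])]
white blob [array([17.4, 40.7]), array([20., 42.]), array([23.5, 43.7]), array([27.6, 45.7])]
```

View pics/c21.png

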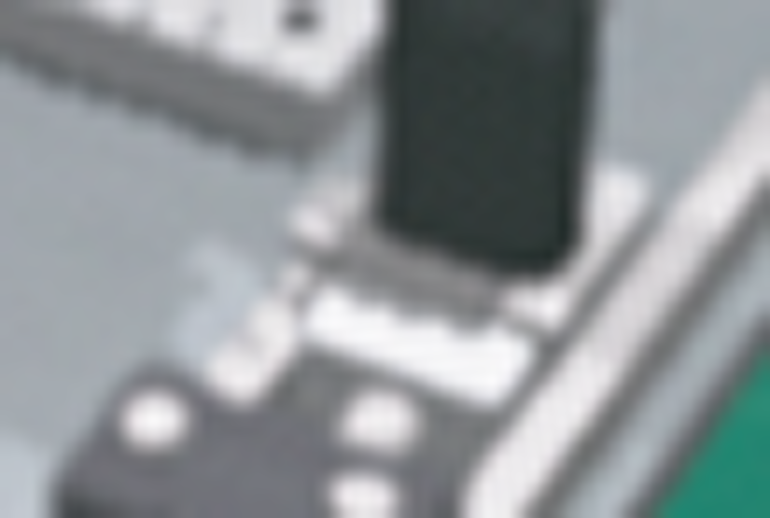

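View pics/c22.png

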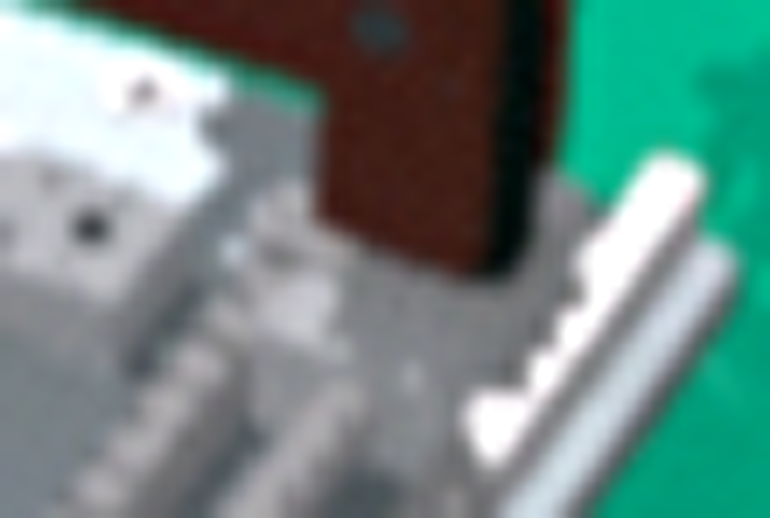

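Run:
```python
from m import *
d=load('s14.png'); px=lambda x,y:[350+x/14-.5,210+y/14-.5]
for p in((285,258),(265,250),(300,262),(310,240)): print(p,[toJ(onz(d,[px(*p)],z)[0]).round(1) for z in(26,28.5,30,36)])
d9=load('s9.png')
# graduations along rail: intensity profile on rail top z=26,y=45
for n,dd in(('s9',d9),('s14',d)):
  for y in (43,45,47):
    P=[np.r_[J(x,y),28.5] for x in range(-74,60,2)]; q=proj(dd,P).astype(np.float32)
    v=cv2.remap(dd['img'].astype(np.float32).mean(2),q[:,:1],q[:,1:],cv2.INTER_LINEAR).ravel().astype(int)
    print(n,y,[(x,int(a)) for x,a in zip(range(-74,60,2),v) if -44<=x<=46])
dt=load('top0.png')
for y in(42,43,44):
    P=[np.r_[J(x,y),28.5] for x in range(-74,60,1)]; q=proj(dt,P).astype(np.float32)
    v=cv2.remap(dt['img'].astype(np.float32).mean(2),q[:,:1],q[:,1:],cv2.INTER_LINEAR).ravel().astype(int)
    print('top',y,list(v))
```

```text
(285, 258) [array([-26.4,  45.9]), array([-23.7,  47.1]), array([-22.1,  47.8]), array([-15.6,  50.8])]
(265, 250) [array([-26.6,  42.7]), array([-23.9,  43.9]), array([-22.3,  44.6]), array([-15.7,  47.6])]
(300, 262) [array([-26.7,  48.1]), array([-23.9,  49.3]), array([-22.3,  50. ]), array([-15.8,  52.9])]
(310, 240) [array([-31.6,  47.2]), array([-28.9,  48.4]), array([-27.3,  49.2]), array([-20.7,  52.1])]
s9 43 [(-44, 160), (-42, 134), (-40, 101), (-38, 73), (-36, 62), (-34, 59), (-32, 62), (-30, 62), (-28, 60), (-26, 58), (-24, 56), (-22, 54), (-20, 53), (-18, 53), (-16, 54), (-14, 54), (-12, 53), (-10, 53), (-8, 53), (-6, 53), (-4, 53), (-2, 54), (0, 68), (2, 81), (4, 103), (6, 126), (8, 143), (10, 164), (12, 183), (14, 192), (16, 196), (18, 194), (20, 203), (22, 212), (24, 190), (26, 157), (28, 158), (30, 174), (32, 190), (34, 184), (36, 186), (38, 202), (40, 210), (42, 207), (44, 200), (46, 199)]
s9 45 [(-44, 171), (-42, 140), (-40, 102), (-38, 75), (-36, 61), (-34, 61), (-32, 62), (-30, 61), (-28, 59), (-26, 57), (-24, 56), (-22, 53), (-20, 54), (-18, 54), (-16, 54), (-14
[... 7745 characters left out ...]
nt64(248), np.int64(248), np.int64(247), np.int64(248), np.int64(245), np.int64(245), np.int64(229), np.int64(215), np.int64(199), np.int64(192), np.int64(194), np.int64(195), np.int64(189), np.int64(178), np.int64(162), np.int64(166), np.int64(185), np.int64(203), np.int64(219), np.int64(232), np.int64(244), np.int64(250), np.int64(247), np.int64(247), np.int64(247), np.int64(250), np.int64(251), np.int64(252), np.int64(252), np.int64(252), np.int64(250), np.int64(245), np.int64(242), np.int64(241), np.int64(243), np.int64(248), np.int64(251), np.int64(252), np.int64(252), np.int64(251), np.int64(249), np.int64(246), np.int64(245), np.int64(244), np.int64(247), np.int64(251), np.int64(251)]
```

Run:
```python
from m import *
import numpy as np
np.set_printoptions(linewidth=250)
xs=np.arange(-46,50,2)
def prof(f,y,z):
    d=load(f); q=proj(d,[np.r_[J(x,y),z] for x in xs]).astype(np.float32)
    return cv2.remap(cv2.cvtColor(d['img'],cv2.COLOR_BGR2GRAY).astype(np.float32),q[:,:1],q[:,1:],cv2.INTER_LINEAR).ravel().astype(int)
print('x      ',xs)
for y in(41,43,45):
  for f in('side0.png','s3.png','s5.png','s8.png','s12.png','x13_0.png','x13_2.png','s14.png'):
    print(y,f[:5],prof(f,y,28.5))
```

```text
x       [-46 -44 -42 -40 -38 -36 -34 -32 -30 -28 -26 -24 -22 -20 -18 -16 -14 -12 -10  -8  -6  -4  -2   0   2   4   6   8  10  12  14  16  18  20  22  24  26  28  30  32  34  36  38  40  42  44  46  48]
41 side0 [182 171 146 114  81  67  62  65  66  63  61  58  57  57  56  55  56  55  55  55  56  72  87 114 142 158 172 180 186 198 209 212 212 215 203 182 165 171 180 183 182 181 185 186 185 182 182 185]
41 s3.pn [168 158 136 107  78  65  61  63  63  60  58  54  52  50  50  51  50  48  48  49  51  66  80 106 133 147 159 166 172 183 194 195 197 201 193 176 161 164 168 169 166 165 165 169 164 151 118  99]
41 s5.pn [165 156 134 104  73  60  56  59  60  58  55  52  50  50  49  50  50  49  48  48  48  62  79 105 130 144 156 165 174 196 216 219 221 223 212 188 160 159 167 169 166 164 165 168 160 143 112  94]
41 s8.pn [165 156 135 105  74  62  59  59  60  59  57  54  53  51  52  53  52  51  52  51  51  65  80 105 130 143 156 163 170 181 192 192 192 195 186 168 152 156 164 166 166 166 171 170 170 167 167 174]
41 s12.p [ 67  67  67  65  64  64  63  62  62  63  63  63  64  66  66  67  68  66  65 
[... 3273 characters left out ...]
64  64  65  68  79  93 109 126 137 136 126 122 125 134 135 128 121 123 133 136 132 124 126]
45 x13_0 [ 63  61  61  68  74  88 106 121 130 136 139 135 128 127 127 126 123 125 130 133 126 120 122 130 137 131 128 126 131 135 130 126 126 132 135 131 127 129 134 134 126 120 123 133 135 130 123 125]
45 x13_2 [ 62  62  62  68  74  88 105 118 124 131 137 135 129 128 128 126 123 125 131 133 126 120 122 130 137 132 127 126 131 135 130 125 126 132 136 131 127 129 133 134 126 120 123 132 133 129 122 124]
45 s14.p [ 62  65  67  79  93 111 127 134 135 132 123 117 121 131 133 127 123 124 131 133 125 120 123 131 138 131 127 127 132 135 130 126 126 132 135 131 127 129 134 133 126 120 123 132 134 130 123 125]
```

Run:
```python
from m import *
d=grab('side','s20.png'); t=grab('top','t20.png'); o=ctrl.get_obs()
print(toJ(o['ee_pos'][:2]),'F',o['ft_force'],o['width'],o['t'])
a=d['img'][170:270,265:385]; b=t['img'][150:200,255:375]
cv2.imwrite('pics/c23.png',np.vstack([cv2.resize(a,(600,400),interpolation=cv2.INTER_CUBIC),cv2.resize(b,(600,200),interpolation=cv2.INTER_CUBIC)]))
```

```text
[-29.05475985  65.70361994] F [3.6497177  8.43804921 6.40836143] 15.950964458481549 17.8167
```

View pics/c23.png

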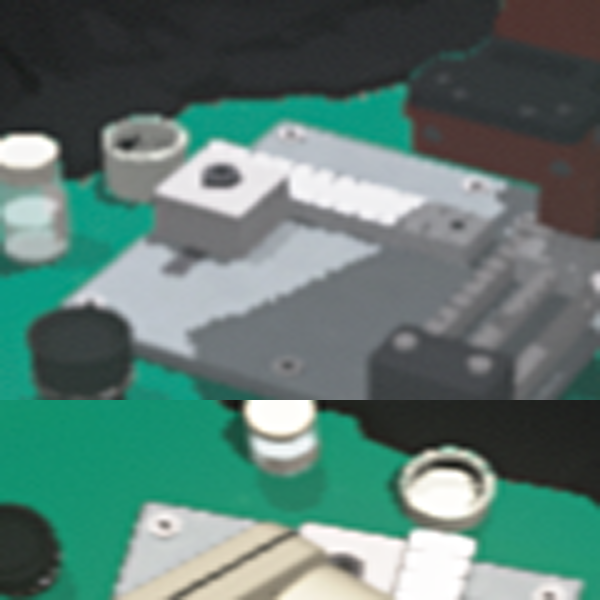

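The bar lies flush against the block. Its near end is about 11 mm from the rail face, and the vial, cap and eyepiece are where they started. Handing in.

```bash
python3 -c "
from workcell import workorder
print(workorder.close_job())"
```

```text
the job is handed in; nothing more can be done
None
```

The straightedge is laid flush and released. The arm is holding the carriage with its pointer computed to be level with the straightedge's right-hand edge. I handed the job in at about 17.8 s.

- **Straightedge:** I pushed it against the stop block with about 8 N, seated it on the plate and let go. I then squeezed block and bar together. The jaws read 63.7 mm against the expected 64 mm, so it is flush. Its near end is about 11 mm from the rail face.
- **Carriage:** The lug is gripped at 15.9 mm and held against a spring pull of about 9 N. Its centre is at jig x = -29.05 mm. The straightedge's edge is at -29.0 to -29.1 mm, worked out from the push and the squeeze in the same robot frame.
- **Others:** The last pictures show the straightedge still against the block, and the vial, eyepiece and cap where they started. Forces on the arm stayed around 10 N or below in every reading.
- **Not confirmed:** I could not pick out the thin pointer in either camera view. The alignment relies on the given fact that the pointer shares the lug centre's x. The side view agrees to only about 1 mm.

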